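Clamp the tremolo blocks in the spring jig under the work lamp

ROBOT

A 6-joint arm with a two-finger parallel gripper is mounted at the origin on the work surface. World frame = base frame: x ahead of the robot, y to its left, z up, the work surface at z = 0. Lengths are in mm, angles in degrees, forces in N, time in s.
With the tool pointing down it reaches from about 350 to 850 mm from the base axis. Payload 8.1 kg.
Tool frame: the origin (TCP) lies midway between the tips of the shut fingers; the grasp point (between the pads) lies 19 mm behind it; x points along the fingers, y is the direction in which the jaws open and shut, and the axes are right-handed (so a half turn about x gives the same grasp; the last joint's range is limited). The gripper opens to 85 mm and grips with 20 to 120 N. Pads are 22 mm wide; open, the fingers measure 114 mm over their backs; the gripper's body (76 mm by 85 mm) begins 54 mm behind the grasp point. The pads swing forward as they close: fully open they stand 13 mm farther back than shut.
Start: joints at [-4.893, 7.471, 85.268, -0, 87.261, -4.893], TCP at [600.004, 0.022, 231.292] pointing down, gripper open.
Joint ranges: [-169.43, 169.43], [-51.17, 129.36], [1.28, 143.12], [-76.62, 256.62], [0, 156.53], [-152.29, 152.29]. Speed limits (degrees/s): [136.94, 136.94, 159.86, 180, 180, 180].

INTERFACE

Orientations are given as [roll, pitch, yaw] about the fixed x, y, z axes, in that order (R = Rz(yaw) Ry(pitch) Rx(roll)).
In Python, from bench import sense, snapshot, hand_in gives the robot as it stands.
- The arm moves only by the tool drive_tool, never from a script. Its argument "deltas" is a list of rows, each a list of 7 numbers: the closure in counts, from 0 (fully open) to 255 (shut), then the shift along the tool's x, y, z in m, then the turn, a rotation vector about the tool's x, y, z in rad. A call has exactly 10 rows; each row is the pose to reach, as a shift and turn from the pose commanded when the call began, along the tool's axes at that moment; what a row does not reach only later rows make up. A row lasts 1/12 s, in which the tool goes at most 41.7 mm and 7.16 degrees, less where a joint would pass 70% of its speed; a pose out of reach is approached as far as the arm can. A call with a gripper value outside its range is refused whole. The fingers move at their own pace and stop on an object; "squeeze" is the grip in N (left out, the last holds). Time passes only in rows, so rows that repeat a pose let the fingers close, or fill a call up. It gives the time, the measured TCP pose, the force and the opening at its end, in the units of the state.
- sense(): the state, without advancing time (a new reading comes with each control period).
- snapshot(name): name is "scene" or "side" or "wrist"; returns a dict with "frame" (480x640x3 uint8, blue, green, red), "fx", "fy", "cx", "cy" (pixels), "rvec" (rotation vector, rad) and "tvec" (3), from world to camera coordinates, as OpenCV has them. Camera axes: x right, y down, z forward; pixel columns grow to the right and rows downward; lengths in mm; the calibration is good to about 2 mm. A picture is of the moment at which its call begins. There is no depth.
- hand_in(): hands the job in, once; it reports no verdict.
The state is a dict: "time": time; "joint_pos": joint angles; "qd": joint speeds; "joint_efforts": joint torques, N m; "tool_pos": TCP position; "tcp_rot": TCP orientation; "ft_force": force on the tool from outside, world axes, zero at the start; "wrist_torque": the same for the moment, N m; "finger_gap": finger opening in mm.
Only numpy, scipy, OpenCV 4.12 (cv2) and the standard library are available. Lean on these libraries where they do the work, as an engineer would, in place of code of your own. Each camera call takes 0.05 s, during which the arm holds its last target.

TASK

Get the tremolo blocks on the guitar bench ready for work: swing the lamp arm well clear of the spring jig, pull the jig's T-bar out to its stop so that the jaw stays open, and lay every tremolo block on the bench into the bed, crosswise and side by side. Then push the T-bar back in so that the sprung jaw snaps over and clamps the whole row against the fence, and finally swing the lamp back so that its head is centred over the bed, all without shoving the other things on the bench about.

Things in the scene. Friction and masses are not known exactly. Their poses are not given: they have to be found in the camera images.
- block1: a plain aluminium guitar tremolo block, a square bar 60 x 20 x 20 mm (long side along its own x) with small dark holes in its faces, 70 g; all are alike and any long face may be down. Origin at its centre, 10 mm above what it lies on. 3 to 5 of the blocks are present, lying loose on the bench; None if absent
- block2: a plain aluminium guitar tremolo block, a square bar 60 x 20 x 20 mm (long side along its own x) with small dark holes in its faces, 70 g; all are alike and any long face may be down. Origin at its centre, 10 mm above what it lies on. 3 to 5 of the blocks are present, lying loose on the bench; None if absent
- block3: a plain aluminium guitar tremolo block, a square bar 60 x 20 x 20 mm (long side along its own x) with small dark holes in its faces, 70 g; all are alike and any long face may be down. Origin at its centre, 10 mm above what it lies on. 3 to 5 of the blocks are present, lying loose on the bench; None if absent
- block4: a plain aluminium guitar tremolo block, a square bar 60 x 20 x 20 mm (long side along its own x) with small dark holes in its faces, 70 g; all are alike and any long face may be down. Origin at its centre, 10 mm above what it lies on. 3 to 5 of the blocks are present, lying loose on the bench; None if absent
- block5: a plain aluminium guitar tremolo block, a square bar 60 x 20 x 20 mm (long side along its own x) with small dark holes in its faces, 70 g; all are alike and any long face may be down. Origin at its centre, 10 mm above what it lies on. 3 to 5 of the blocks are present, lying loose on the bench; None if absent
- jig: spring clamping jig, fixed: an aluminium plate 120 mm (x) by 256 mm (y -120 to 136), origin on the bench. In its frame: bed top at z 20 mm; fence at the +y end (face y = 105, 54 wide, top z = 46); the jaw works towards it from -y; its rod runs in an end block (y -76 to -62, 54 wide, top z = 46)
- bed (a point): centre of the bed, on its top surface (jig frame x 0, y 36, z 20 mm); same axes as the jig. Clear width 68 mm between two low lips (x = -34 and 34; 4 mm thick, 4 mm high, tops at z 24), so a block lies with its length along the jig's x; beyond the lips it is open down to the plate (z 12), so fingers holding a block by its ends can straddle the bed
- jaw: sprung jaw, rubber face 54 mm wide, z 22 to 51; origin at the jig's origin when in; the pull moves it along the jig's -y by 0 (in, gap to fence 50 mm) to 88 mm (stop, gap 138). Over-centre spring: below 70 it draws in (8 N at 0, 5 at 30, 3 at 50); past 70 it snaps out and stays (2.5 N); pushed in past 70 it snaps in again. On a row of n blocks it rests near 20 n - 50 mm
- tbar (a point): middle of the black T-bar by which the jaw is pulled: a round bar 14 mm thick, 56 mm long, along the jig's x, 64 mm above the bench on a 12 mm square stem; at jig y = -115 mm when in, -203 mm when out. A 12 mm rod runs from the stem's foot in +y to the jaw, top 36 mm above the bench; when in, 32 mm are free between bar and end block
- lamp (a joint): swing of the lamp arm in rad: 0 = arm along its base's -x (the base has the jig's yaw), where the head is over the jig bed; growing values swing the head towards the base's +y, clear of the jig; stops at -0.35 and 1.2; light friction (about 0.12 N m), it stays where it is left
- lamp_pivot (a point): axis of the lamp arm, on its vertical post (20 mm thick, on a 96 mm round foot), 225 mm above the bench; fixed; the arm is at z 217 to 233 mm
- lamp_grip (a point): middle of the upright black knob (18 mm thick, from 233 to 288 mm above the bench) on top of the round lamp head, 250 mm from the pivot; this point is 260 mm above the bench, on the axis of the head (100 mm across, z 185 to 215 mm)
- driver: bystander: screwdriver, to be left where it is; origin at its underside
- glue: bystander: glue bottle, to be left where it is; origin at its underside
- jar: bystander: amber jar, to be left where it is; origin at its underside
- tape: bystander: tape roll, to be left where it is; origin at its underside
- tin: bystander: tin, to be left where it is; origin at its underside
- screwcup: bystander: steel bowl, to be left where it is; origin at its underside
- wrench: bystander: wrench, to be left where it is; origin at its underside
Mind the look-alikes: they are no part of the job. Leave any brown look-alike of the block2 alone.

How it is judged (in metres and radians):
On the way, in this order (a step that is already met when the one before it is completed fails the run):
1. the lamp head is swung clear of the jig (horizontal distance between lamp_grip and bed above 0.15 m), for 0.2 s.
2. the jaw is pulled out to its stop (y of jaw in the frame of jig below -0.084 m), for 0.3 s.
3. every block present lies crosswise in the bed (x of block1 in the frame of jig between -0.008 and 0.008 m and y of block1 in the frame of jig between -0.03 and 0.104 m and z of block1 in the frame of jig between 0.025 and 0.035 m and angle between the x axis of each of block1, block2, block3, block4, block5 and the x axis of jig, either way round below 0.15 rad and x of block2 in the frame of jig between -0.008 and 0.008 m and y of block2 in the frame of jig between -0.03 and 0.104 m and z of block2 in the frame of jig between 0.025 and 0.035 m and x of block3 in the frame of jig between -0.008 and 0.008 m and y of block3 in the frame of jig between -0.03 and 0.104 m and z of block3 in the frame of jig between 0.025 and 0.035 m and x of block4 in the frame of jig between -0.008 and 0.008 m and y of block4 in the frame of jig between -0.03 and 0.104 m and z of block4 in the frame of jig between 0.025 and 0.035 m and x of block5 in the frame of jig between -0.008 and 0.008 m and y of block5 in the frame of jig between -0.03 and 0.104 m and z of block5 in the frame of jig between 0.025 and 0.035 m), for 0.2 s.
4. the jaw has sprung back and clamps the row (all of step 3 and y of jaw in the frame of jig above -0.062 m and contact force between jaw and anything else above 1.5 N), for 0.3 s.
At the end, for the whole second after the job is handed in: Every block lies flat in the bed (within 8 mm across, 0.15 rad, centre 25 to 35 mm above the bench), the jaw is in (below 62 mm) pressing on the row with over 1.5 N, the lamp head is within 40 mm of above the bed centre, all at rest (all of step 4 and horizontal distance between lamp_grip and bed below 0.04 m and linear speed of each of block1, block2, block3, block4, block5 below 0.02 m/s); the robot touches nothing.
It fails at once if a bystander is shoved more than 60 mm (distance of any of driver, glue, jar, tape, tin, screwcup, wrench from where it was at the start of the episode above 0.06 m).
Of block1, block2, block3, block4, block5 only 3 to 5 are there at a start; the rules pass over those that are not, and their reading is None.
At some moment in a run one of block1, block2, block3, block4, block5 may be knocked a few centimetres aside while the robot is not near it.
Once in a run the grip may slacken for a moment while it holds something.
It also fails if it takes over 210 s, if anything falls off the work surface, if the arm or the gripper's body presses on something with over 40 N, if the wrist force passes 120 N, or if a joint passes its speed limit or range.

## Working session

There is one attempt and no reset: what is moved stays moved. The work goes in short steps, Python scripts to look and compute and a tool call to move; the robot and the scene stay as the last step left them, time stands still between calls to the robot, and variables do not carry over. Pictures are saved under pics/ and viewed, and the job is handed in when it is done.

Besides the shell and the picture viewer there is one more tool, called after "Emit:" by a JSON object that holds its "fn" and its "kwargs". drive_tool: Moves the arm, as the interface text tells. Its arguments: {"type":"object","properties":{"deltas":{"type":"array","items":{"type":"array","items":{"type":"number"}}},"squeeze":{"type":"number"}},"required":["deltas"]}

```bash
ls; mkdir -p pics; python3 - <<'E'
from bench import sense,snapshot
import cv2
print(sense())
for n in ["scene","side","wrist"]:
    s=snapshot(n); cv2.imwrite(f"pics/{n}0.png",s["frame"]); print(n,s["fx"],s["fy"],s["cx"],s["cy"],s["rvec"],s["tvec"])
E
```

```text
pics
{'time': 0.0, 'joint_pos': array([-4.89122509e+00,  7.51561951e+00,  8.53295876e+01, -1.13078983e-03,
        8.72636022e+01, -4.89385054e+00]), 'qd': array([-0.04373546, -0.00175523,  0.0257715 , -0.16773391,  0.03621428,
        0.0239513 ]), 'joint_efforts': array([-1.90700346e-03, -5.69404185e+01, -5.00557995e+01, -2.19391650e-04,
        1.44415747e-02,  7.24149572e-05]), 'tool_pos': array([5.99434292e+02, 8.27460952e-02, 2.30236172e+02]), 'tcp_rot': array([-94.29916486,  89.89118484, 175.70351565]), 'ft_force': array([-0.228498  ,  0.75231053, -0.52226925]), 'wrist_torque': array([-0.02710856, -0.03368419,  0.01460703]), 'finger_gap': 85.38822926206204}
scene 556.4386802019684 556.4386802019684 327.62036711017436 238.83454512707291 [ 1.90831948  1.29096128 -0.61313033] [-183.6122578  -166.47346113 2048.93816964]
side 599.2018531776991 599.2018531776991 316.21078907392797 231.0951205793479 [ 2.17750499 -0.34999745  0.20041981] [-493.15722432  231.99629439 1544.63619516]
wrist 368.60114362873423 368.60114362873423 320.77630586878576 243.65841034617654 [-2.83723505e+00  1.64440655e-03  1.33281840e-03] [-600.08142672  -37.43510397  380.57145557]
```

View pics/scene0.png

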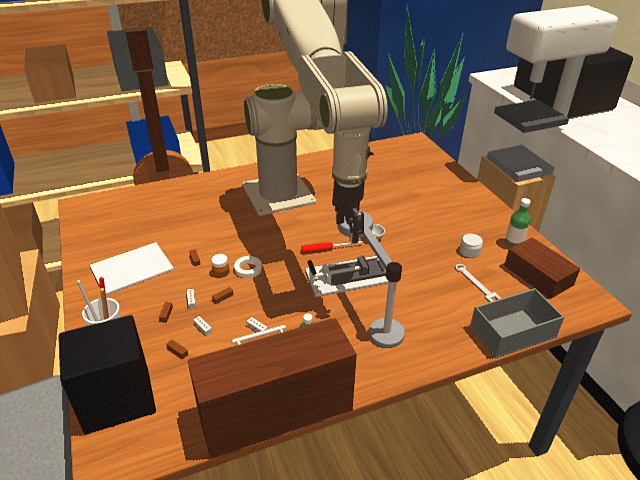

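View pics/side0.png

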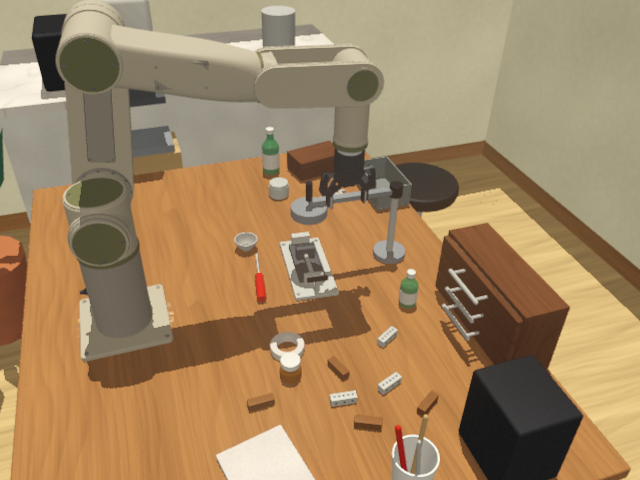

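View pics/wrist0.png

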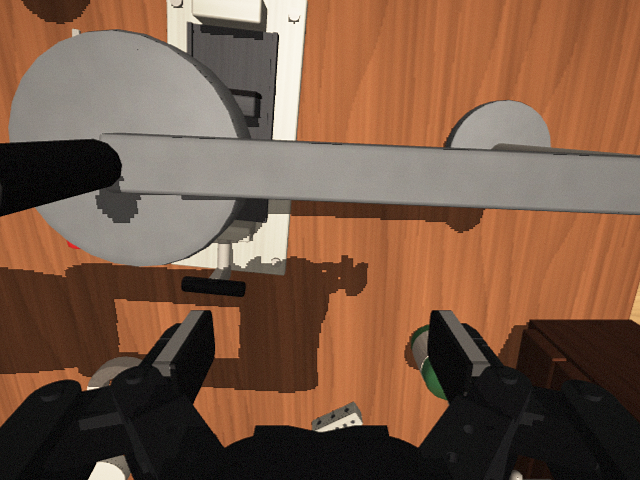

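```bash
cat > h.py <<'E'
import numpy as np,cv2
from bench import sense,snapshot
def cam(s):
    R,_=cv2.Rodrigues(np.array(s["rvec"],float)); t=np.array(s["tvec"],float).reshape(3)
    K=np.array([[s["fx"],0,s["cx"]],[0,s["fy"],s["cy"]],[0,0,1.]])
    return K,R,t
def ray(s,uv):
    K,R,t=cam(s); d=R.T@np.linalg.inv(K)@np.array([uv[0],uv[1],1.]); return -R.T@t,d/np.linalg.norm(d)
def plane(s,uv,z):
    c,d=ray(s,uv); return c+d*(z-c[2])/d[2]
def tri(obs):
    A=np.zeros((3,3));b=np.zeros(3);L=[]
    for s,uv in obs:
        c,d=ray(s,uv);P=np.eye(3)-np.outer(d,d);A+=P;b+=P@c;L.append((c,d))
    x=np.linalg.solve(A,b); return x,[float(np.linalg.norm(np.cross(x-c,d))) for c,d in L]
def proj(s,p):
    K,R,t=cam(s);q=K@(R@np.array(p,float)+t);return q[:2]/q[2]
def crop(s,name,u0,v0,u1,v1,k=4):
    im=s["frame"][v0:v1,u0:u1];im=cv2.resize(im,None,fx=k,fy=k,interpolation=cv2.INTER_CUBIC);cv2.imwrite("pics/"+name,im)
from scipy.spatial.transform import Rotation as Ro
def tool():
    s=sense();R=Ro.from_euler('xyz',s["tcp_rot"],degrees=True).as_matrix();return np.array(s["tool_pos"]),R
def todelta(p,Rt=None,base=None):
    """world target TCP -> tool axes shift (m) and rotvec"""
    p0,R=base or tool(); d=R.T@(np.array(p,float)-p0)/1000
    rv=Ro.from_matrix(R.T@Rt).as_rotvec() if Rt is not None else np.zeros(3)
    return np.round(d,4),np.round(rv,4)
def down(yaw):
    """tool x = -z, tool y (jaw dir) at world yaw deg"""
    a=np.radians(yaw);y=np.array([np.cos(a),np.sin(a),0]);x=np.array([0,0,-1.]);return np.stack([x,y,np.cross(x,y)],1)
E
python3 - <<'E'
from h import *
import pickle
S={n:snapshot(n) for n in ["scene","side","wrist"]}
pickle.dump(S,open("S0.pkl","wb"))
crop(S["side"],"c1.png",240,320,440,470,4)
crop(S["scene"],"c2.png",140,240,340,370,4)
crop(S["side"],"c3.png",260,160,420,280,5)
p,R=tool();print(p,R.round(3));print(ray(S["wrist"],(320,240)))
for n in S: print(n, ray(S[n],(320,240))[0].round())
for uv in [(343,398),(390,383),(387,337)]: print(plane(S["side"],uv,10).round())
for uv in [(191,298),(202,325),(257,325)]: print(plane(S["scene"],uv,10).round())
E
```

```text
[5.99812825e+02 2.69787437e-02 2.30923471e+02] [[-0.001  1.    -0.   ]
 [ 0.    -0.    -1.   ]
 [-1.    -0.001 -0.   ]]
(array([600.59010315,  77.55940383, 374.2936368 ]), array([-0.00243431, -0.29025793, -0.95694535]))
scene [1655. -501. 1126.]
side [   93. -1208.  1102.]
wrist [601.  78. 374.]
[ 445. -410.   10.]
[ 564. -403.   10.]
[ 617. -268.   10.]
[ 445. -407.   10.]
[ 560. -400.   10.]
[ 615. -262.   10.]
```

View pics/c1.png

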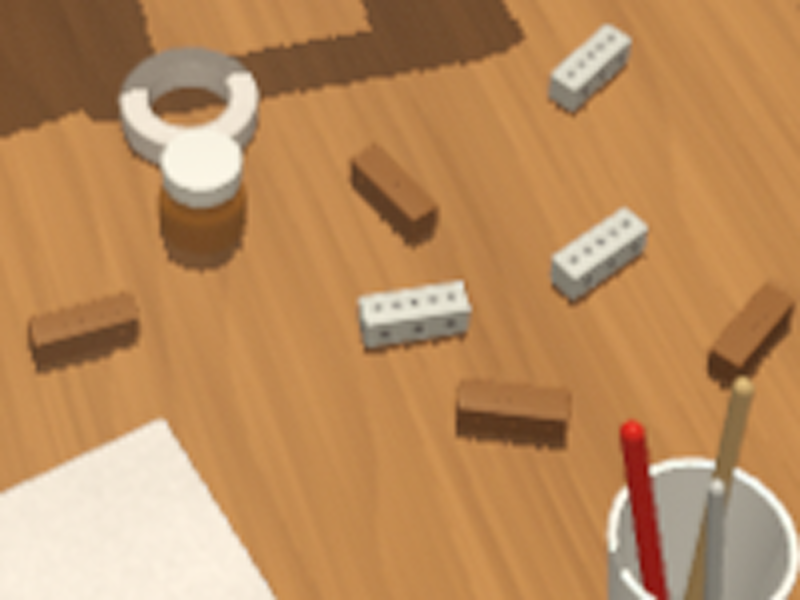

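View pics/c2.png

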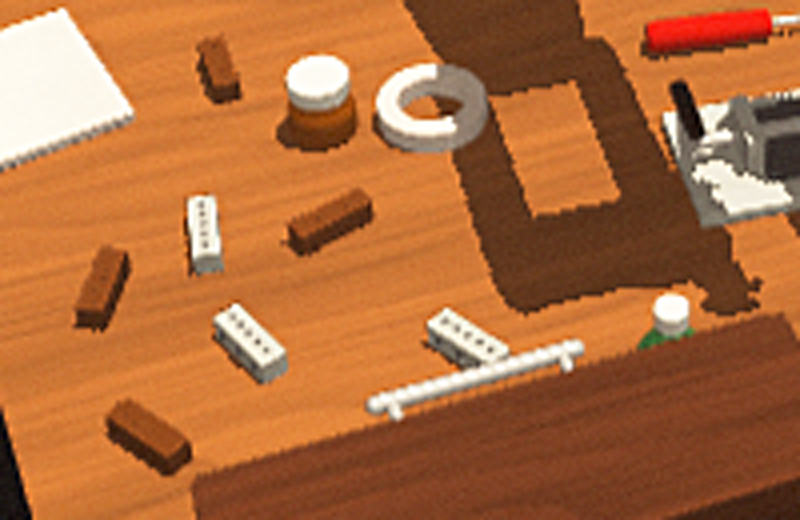

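View pics/c3.png

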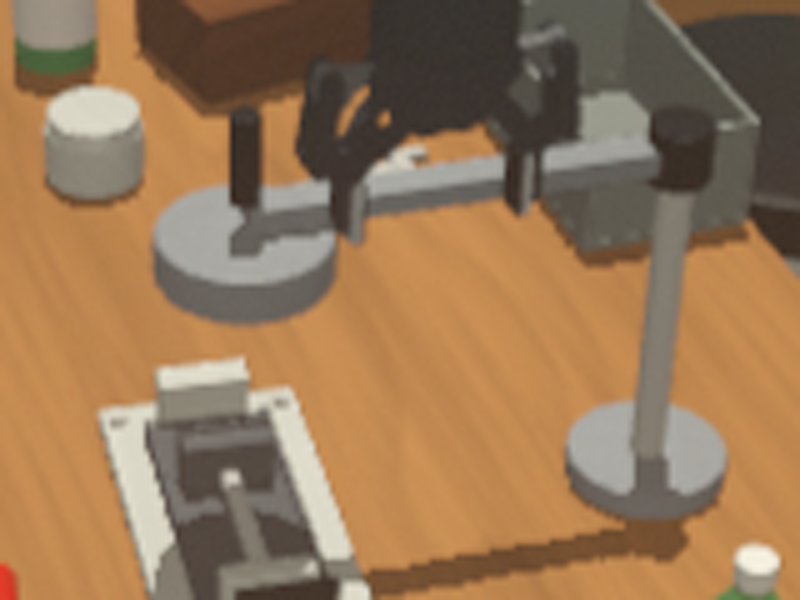

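```bash
python3 - <<'E'
from h import *
import pickle
S=pickle.load(open("S0.pkl","rb"))
crop(S["scene"],"c4.png",290,180,450,300,5)
crop(S["side"],"c5.png",260,220,360,310,8)
E
```

```text
(no output)
```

View pics/c4.png

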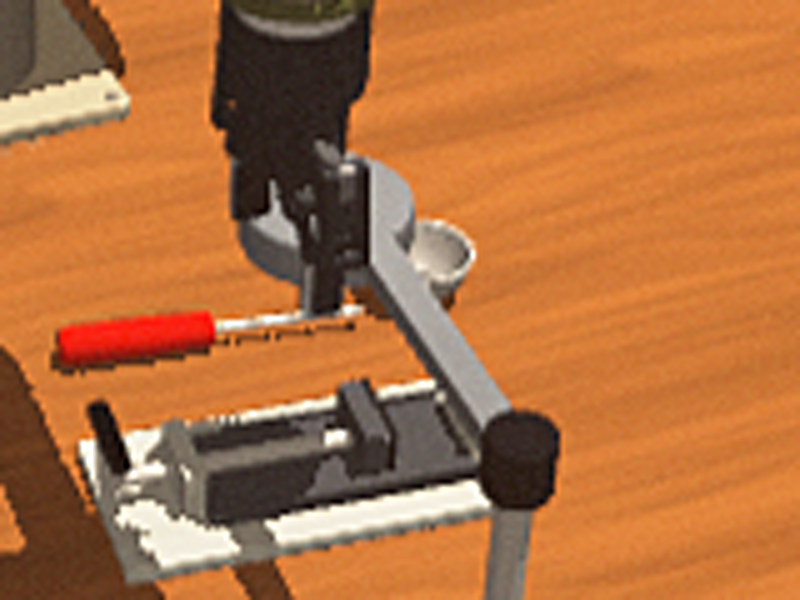

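View pics/c5.png

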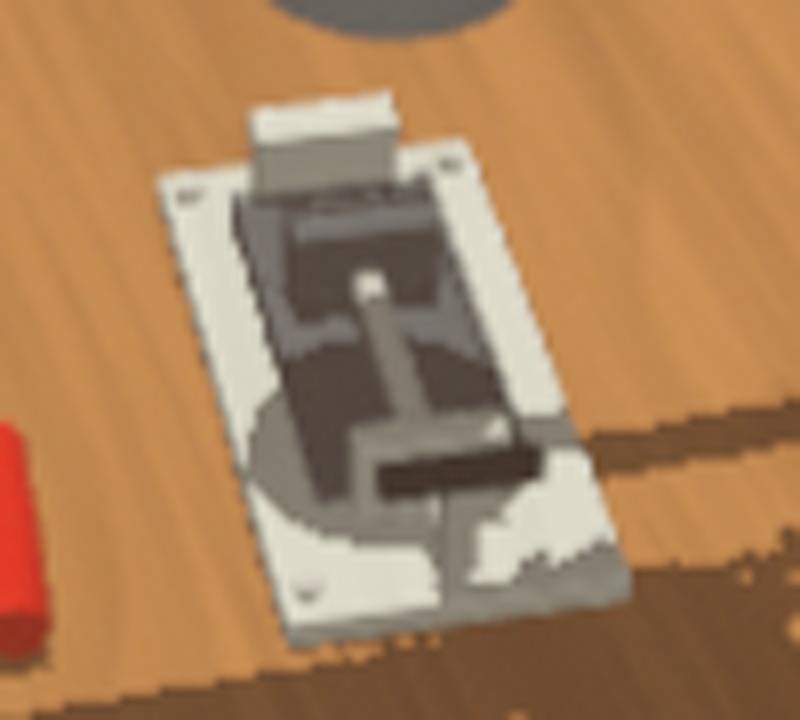

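```bash
python3 - <<'E'
from h import *
import pickle
from scipy.optimize import least_squares
S=pickle.load(open("S0.pkl","rb"))
sd,sc,wr=S["side"],S["scene"],S["wrist"]
for uv in [(279.75,242.25),(318.4,237.75),(339,291.25),(296.25,298.5)]: print("plate",plane(sd,uv,12).round(1))
for uv in [(306,269),(316,292)]: print("plate sc",plane(sc,uv,12).round(1))
print("tbar tri",tri([(sd,(317.25,279.1)),(sc,(311.7,267.5)),(wr,(213,287))]))
print("fence front top",plane(sd,(291.2,237.5),46),plane(sd,(309.6,236),46))
# lamp
print("knob top side z288",plane(sd,(309.2,182.4),288))
print("knob base side z233",plane(sd,(309.2,200),233), "wrist",plane(wr,(108,165),233))
print("post foot side top?",plane(sd,(390,249),10),"wrist post",plane(wr,(510,148),233))
print("pivot top side c3 (682,120)",plane(sd,(260+682/5,160+120/5),245),"scene",plane(sc,(290+520/5,180+430/5),245), tri([(sd,(260+682/5,160+120/5)),(sc,(290+520/5,180+430/5))]))
E
```

```text
plate [468.6 189.2  12. ]
plate [587.2 175.7  12. ]
plate [561.6 -72.6  12. ]
plate [442. -65.  12.]
plate sc [447.1 -56.6  12. ]
plate sc [553.2 -65.3  12. ]
tbar tri (array([501.8392979 , -60.76656795,  62.76241206]), [1.1275057554642838, 1.7906561863307906, 1.1784793519288927])
fence front top [495.49027306 157.94195032  46.        ] [549.70978292 148.68657817  46.        ]
knob top side z288 [517.57001518  61.73080824 288.        ]
knob base side z233 [518.22978484  62.13264421 233.        ] wrist [520.45989337  64.3150648  233.        ]
post foot side top? [774.28371757  60.38717441  10.        ] wrist post [670.8864604   70.32707058 233.        ]
pivot top side c3 (682,120) [766.027302    49.86853433 245.        ] scene [766.95333687  54.49105902 245.        ] (array([767.22102742,  53.71250425, 243.9169121 ]), [1.3445429257923094, 1.3445429257920156])
```

```bash
cat >> h.py <<'E'
import json,os
def getcmd():
    d=json.load(open("cmd.json"));return np.array(d["p"]),np.array(d["R"])
def setcmd(p,R): json.dump({"p":list(map(float,p)),"R":np.array(R).tolist()},open("cmd.json","w"))
def plan(wps):
    """wps: list of (p,yaw) ; prints delta rows from cmd, sets cmd to last (rounded)"""
    p0,R0=getcmd()
    for p,yaw in wps:
        d,rv=todelta(p,down(yaw),(p0,R0)); d=np.round(d,4);rv=np.round(rv,3); print((d+0).tolist(),(rv+0).tolist())
    pn=p0+R0@d*1000;Rn=R0@Ro.from_rotvec(rv).as_matrix();setcmd(pn,Rn)
def chk():
    s=sense();p,R=tool();pc,Rc=getcmd();print("t",round(s["time"],2),"p",p.round(1),"err",(p-pc).round(1),"roterr",np.degrees(Ro.from_matrix(Rc.T@R).as_rotvec()).round(2),"F",np.round(s["ft_force"],1),"gap",round(s["finger_gap"],1),"q",np.round(s["joint_pos"]))
E
python3 - <<'E'
from h import *
setcmd([600.004,0.022,231.292],down(0)); chk()
plan([((600,0,345),-0),((519,63,345),50)])
E
```

```text
t 0.3 p [599.8   0.  230.9] err [-0.2  0.  -0.4] roterr [ 0.    0.   -0.04] F [ 0.5 -0.1 -0.2] gap 85.3 q [-5.  7. 85. -0. 87. -5.]
[-0.1137, 0.0, 0.0] [0.0, 0.0, 0.0]
[-0.1137, -0.081, -0.063] [-0.873, 0.0, 0.0]
```

Emit:
{"fn": "drive_tool", "kwargs": {"deltas": [[0,-0.04,0,0,0,0,0],[0,-0.08,0,0,0,0,0],[0,-0.1137,0,0,0,0,0],[0,-0.1137,-0.02,-0.016,-0.12,0,0],[0,-0.1137,-0.04,-0.032,-0.24,0,0],[0,-0.1137,-0.06,-0.047,-0.36,0,0],[0,-0.1137,-0.081,-0.063,-0.48,0,0],[0,-0.1137,-0.081,-0.063,-0.6,0,0],[0,-0.1137,-0.081,-0.063,-0.72,0,0],[0,-0.1137,-0.081,-0.063,-0.84,0,0]], "squeeze": 30}}

```text
time: 1.13
tool_pos: [518.6, 63.5, 345.3]
tcp_rot: [40.3, 90.0, -1.2]
ft_force: [-0.2, 0.4, -0.7]
finger_gap: 85.2
```

```bash
python3 - <<'E'
from h import *
import pickle
p0=np.array([600.004,0.022,231.292]);R0=down(0)
setcmd(p0+R0@[-113.7,-81,-63],R0@Ro.from_rotvec([-.84,0,0]).as_matrix()); chk()
S={n:snapshot(n) for n in ["scene","side","wrist"]};pickle.dump(S,open("S1.pkl","wb"))
cv2.imwrite("pics/w1.png",S["wrist"]["frame"]);cv2.imwrite("pics/s1.png",S["side"]["frame"]);cv2.imwrite("pics/sc1.png",S["scene"]["frame"])
E
```

```text
t 1.13 p [518.6  63.5 345.3] err [-0.4  0.4  0.3] roterr [-0.39 -0.03  0.03] F [-0.2  0.4 -0.7] gap 85.2 q [  1.  -6.  87.  -0.  99. -47.]
```

View pics/w1.png

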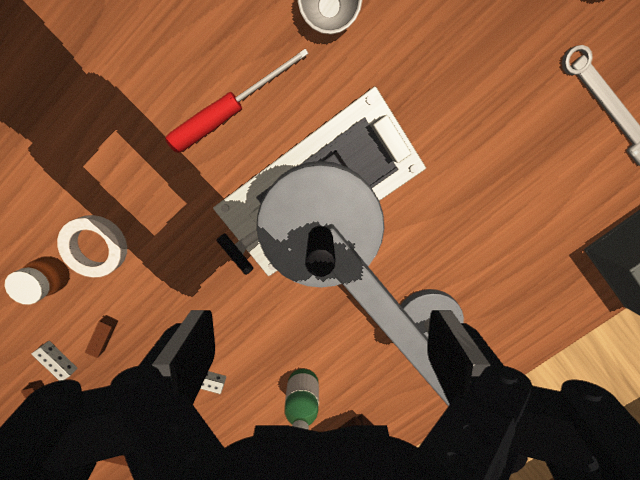

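View pics/s1.png

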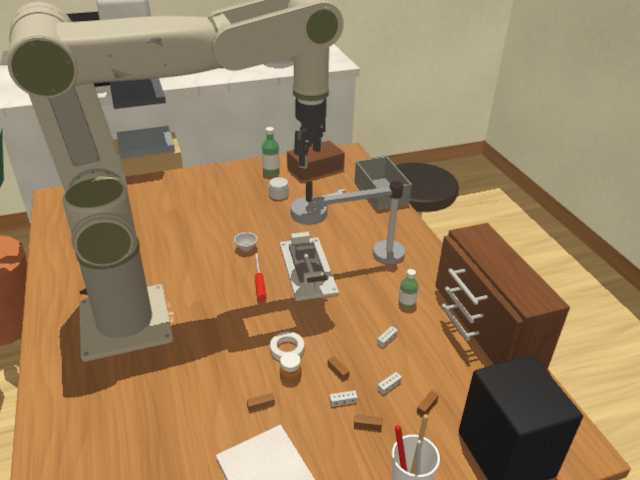

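```bash
python3 - <<'E'
from h import *
import pickle
S=pickle.load(open("S1.pkl","rb"));w=S["wrist"];sd=S["side"]
crop(w,"c6.png",240,150,400,290,5)
print(plane(w,(320,263),288),tri([(w,(320,263)),(sd,(309.2,182.4))]))
for c in [(377,87),(425,167),(269,275),(214,209)]: print(plane(w,c,12).round(1))
print("tbar",plane(w,(235,254),64+7))
print("glue",plane(sd,(409,303),5), "wr",plane(w,(302,405),60))
E
```

```text
[518.0528384   64.83668532 288.        ] (array([518.49825396,  64.41388312, 286.28518607]), [0.030566299704849934, 0.030566299704980256])
[473.  196.2  12. ]
[586.8 182.3  12. ]
[560.7 -69.   12. ]
[445.3 -57.7  12. ]
tbar [501.9279026  -57.68701889  71.        ]
glue [ 727.41307004 -166.83604453    5.        ] wr [ 724.04976108 -153.97522585   60.        ]
```

View pics/c6.png

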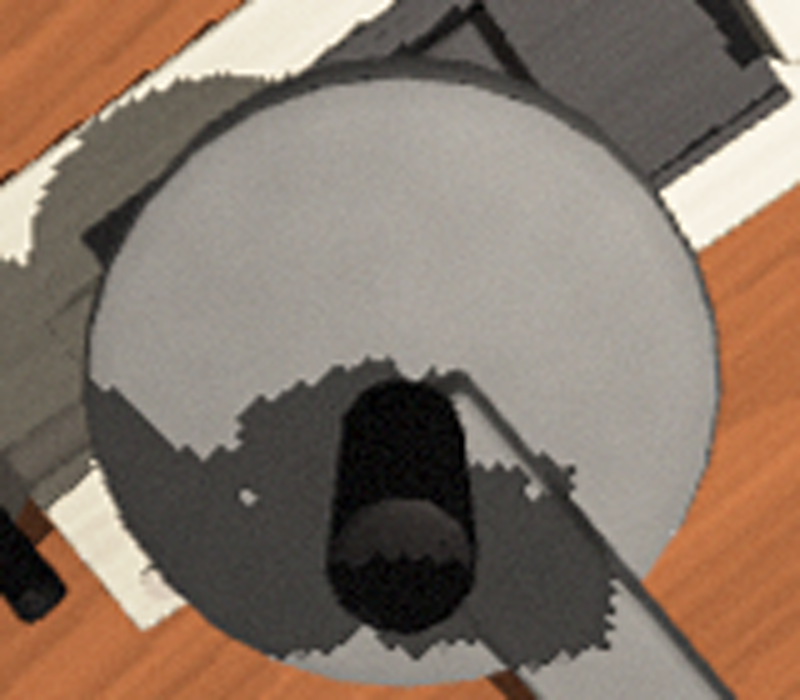

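```bash
python3 - <<'E'
from h import *
plan([((518.3,64.5,300),87.6),((518.3,64.5,244),87.6)])
E
```

```text
[0.045, 0.0006, -0.0015] [-0.689, 0.0, 0.0]
[0.101, 0.0006, -0.0015] [-0.689, 0.0, 0.0]
```

Emit:
{"fn": "drive_tool", "kwargs": {"deltas": [[0,0,0.0006,-0.0015,-0.12,0,0],[0,0,0.0006,-0.0015,-0.24,0,0],[0,0,0.0006,-0.0015,-0.36,0,0],[0,0,0.0006,-0.0015,-0.48,0,0],[0,0.01,0.0006,-0.0015,-0.6,0,0],[0,0.035,0.0006,-0.0015,-0.689,0,0],[0,0.06,0.0006,-0.0015,-0.689,0,0],[0,0.085,0.0006,-0.0015,-0.689,0,0],[0,0.101,0.0006,-0.0015,-0.689,0,0],[165,0.101,0.0006,-0.0015,-0.689,0,0]]}}

```text
time: 2.12
tool_pos: [516.0, 64.3, 239.3]
tcp_rot: [-176.2, 89.6, -178.8]
ft_force: [-0.6, 0.2, -0.2]
finger_gap: 74.8
```

Emit:
{"fn": "drive_tool", "kwargs": {"deltas": [[165,0,0,0,0,0,0],[165,0,0,0,0,0,0],[165,0,0,0,0,0,0],[165,0,0,0,0,0,0],[165,0,0,0,0,0,0],[165,0,0,0,0,0,0],[165,0,0,0,0,0,0],[165,0,0,0,0,0,0],[165,0,0,0,0,0,0],[165,0,0,0,0,0,0]]}}

```text
time: 2.95
tool_pos: [518.3, 64.5, 244.0]
tcp_rot: [173.1, 90.0, 170.7]
ft_force: [0.5, 0.4, -0.8]
finger_gap: 29.8
```

```bash
python3 - <<'E'
from h import *
chk()
s=snapshot("wrist"); cv2.imwrite("pics/w2.png",s["frame"])
# arc plan
piv=np.array([767.3,54.]);r=250.
a0=177.6
W=[]
for k in range(1,21):
    a=a0-k*3.4; W.append(((piv[0]+r*np.cos(np.radians(a)),piv[1]+r*np.sin(np.radians(a)),244),a-90))
plan(W[:10]); print(); plan(W[10:])
E
```

```text
t 2.95 p [518.3  64.5 244. ] err [-0.  0. -0.] roterr [0. 0. 0.] F [ 0.5  0.4 -0.8] gap 29.8 q [  1.  -5.  97.   0.  88. -86.]
[0.0, 0.0148, -0.0003] [0.059, 0.0, 0.0]
[0.0, 0.0296, 0.001] [0.119, 0.0, 0.0]
[0.0, 0.0442, 0.0032] [0.178, 0.0, 0.0]
[0.0, 0.0588, 0.0062] [0.238, 0.0, 0.0]
[0.0, 0.0731, 0.0102] [0.297, 0.0, 0.0]
[0.0, 0.0871, 0.0149] [0.356, 0.0, 0.0]
[0.0, 0.1009, 0.0205] [0.416, 0.0, 0.0]
[0.0, 0.1142, 0.0269] [0.475, 0.0, 0.0]
[0.0, 0.1272, 0.0341] [0.534, 0.0, 0.0]
[0.0, 0.1398, 0.042] [0.594, 0.0, 0.0]

[0.0, 0.0148, 0.0004] [0.059, 0.0, 0.0]
[0.0, 0.0296, 0.0018] [0.118, 0.0, 0.0]
[0.0, 0.0442, 0.0039] [0.178, 0.0, 0.0]
[0.0, 0.0587, 0.007] [0.237, 0.0, 0.0]
[0.0, 0.0731, 0.0109] [0.296, 0.0, 0.0]
[0.0, 0.0871, 0.0156] [0.356, 0.0, 0.0]
[0.0, 0.1009, 0.0212] [0.415, 0.0, 0.0]
[0.0, 0.1142, 0.0276] [0.474, 0.0, 0.0]
[0.0, 0.1272, 0.0348] [0.534, 0.0, 0.0]
[0.0, 0.1398, 0.0427] [0.593, 0.0, 0.0]
```

View pics/w2.png

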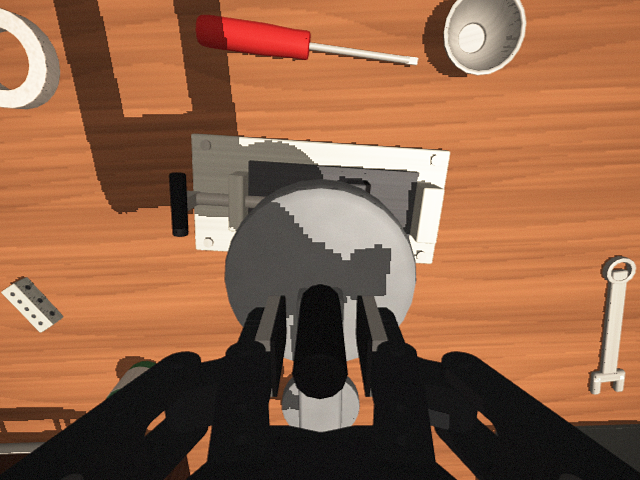

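Emit:
{"fn": "drive_tool", "kwargs": {"deltas": [[165,0,0.0148,0,0.059,0,0],[165,0,0.0296,0.001,0.119,0,0],[165,0,0.0442,0.0032,0.178,0,0],[165,0,0.0588,0.0062,0.238,0,0],[165,0,0.0731,0.0102,0.297,0,0],[165,0,0.0871,0.0149,0.356,0,0],[165,0,0.1009,0.0205,0.416,0,0],[165,0,0.1142,0.0269,0.475,0,0],[165,0,0.1272,0.0341,0.534,0,0],[165,0,0.1398,0.042,0.594,0,0]]}}

```text
time: 3.83
tool_pos: [566.2, 203.1, 243.9]
tcp_rot: [-108.7, 90.0, -145.3]
ft_force: [0.3, -1.1, 0.3]
finger_gap: 30.0
```

Emit:
{"fn": "drive_tool", "kwargs": {"deltas": [[165,0,0.0148,0.0004,0.059,0,0],[165,0,0.0296,0.0018,0.118,0,0],[165,0,0.0442,0.0039,0.178,0,0],[165,0,0.0587,0.007,0.237,0,0],[165,0,0.0731,0.0109,0.296,0,0],[165,0,0.0871,0.0156,0.356,0,0],[165,0,0.1009,0.0212,0.415,0,0],[165,0,0.1142,0.0276,0.474,0,0],[165,0,0.1272,0.0348,0.534,0,0],[165,0,0.1398,0.0427,0.593,0,0]]}}

```text
time: 4.67
tool_pos: [683.8, 290.0, 243.5]
tcp_rot: [-93.6, 90.0, -164.2]
ft_force: [0.3, -0.7, 0.8]
finger_gap: 30.3
```

```bash
python3 - <<'E'
from h import *
import pickle
chk()
S={n:snapshot(n) for n in ["scene","side","wrist"]};pickle.dump(S,open("S2.pkl","wb"))
cv2.imwrite("pics/w3.png",S["wrist"]["frame"]);cv2.imwrite("pics/s3.png",S["side"]["frame"]);cv2.imwrite("pics/sc3.png",S["scene"]["frame"])
E
```

```text
t 4.67 p [683.8 290.  243.5] err [ 0.3  0.5 -0.5] roterr [ 0.15  0.   -0.05] F [ 0.3 -0.7  0.8] gap 30.3 q [19. 30. 57.  0. 93. -0.]
```

View pics/s3.png

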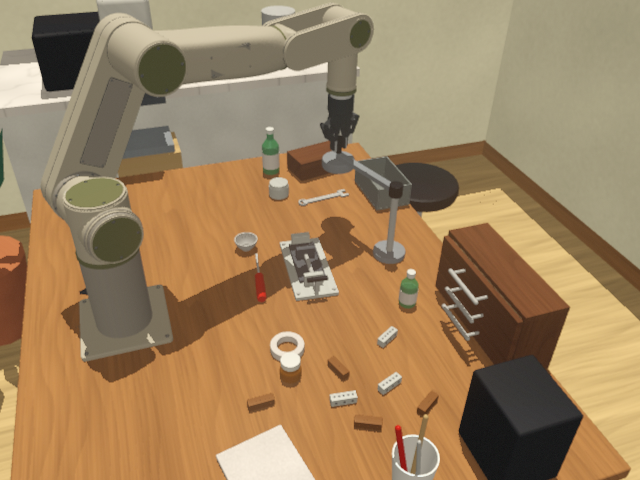

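View pics/sc3.png

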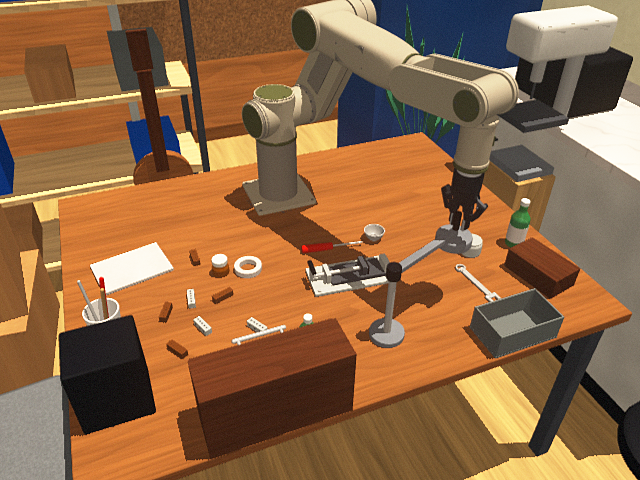

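```bash
python3 - <<'E'
from h import *
plan([((683.5,289.5,345),19.6),((470,30,345),84),((470,30,260),84)])
E
```

```text
[-0.101, 0.0, 0.0] [0.0, 0.0, 0.0]
[-0.101, -0.2881, 0.1729] [-1.124, 0.0, 0.0]
[-0.016, -0.2881, 0.1729] [-1.124, 0.0, 0.0]
```

Emit:
{"fn": "drive_tool", "kwargs": {"deltas": [[165,-0.035,0,0,0,0,0],[165,-0.07,0,0,0,0,0],[165,-0.101,0,0,0,0,0],[165,-0.101,-0.029,0.017,-0.11,0,0],[165,-0.101,-0.058,0.035,-0.22,0,0],[165,-0.101,-0.086,0.052,-0.33,0,0],[165,-0.101,-0.115,0.069,-0.44,0,0],[165,-0.101,-0.144,0.086,-0.55,0,0],[165,-0.101,-0.173,0.104,-0.66,0,0],[165,-0.101,-0.2,0.12,-0.75,0,0]]}}

```text
time: 5.65
tool_pos: [533.2, 108.0, 345.0]
tcp_rot: [1.4, 90.0, -25.6]
ft_force: [-0.1, 0.3, 0.8]
finger_gap: 30.3
```

```bash
python3 - <<'E'
from h import *
R0=down(19.6);p0=np.array([683.5,289.5,244])
setcmd(p0+R0@[-101,-200,120],R0@Ro.from_rotvec([-.75,0,0]).as_matrix());chk()
plan([((470,30,260),84)])
E
```

```text
t 5.65 p [533.2 108.  345. ] err [-2.1 -1.4 -0. ] roterr [-0.43 -0.03  0.  ] F [-0.1  0.3  0.8] gap 30.3 q [  6.  -2.  84.  -0.  99. -57.]
[0.085, -0.1005, -0.0214] [-0.374, 0.0, 0.0]
```

Emit:
{"fn": "drive_tool", "kwargs": {"deltas": [[147,0.015,-0.02,-0.004,-0.1,0,0],[147,0.03,-0.04,-0.009,-0.2,0,0],[147,0.045,-0.06,-0.013,-0.3,0,0],[147,0.065,-0.08,-0.017,-0.374,0,0],[147,0.085,-0.1005,-0.0214,-0.374,0,0],[147,0.085,-0.1005,-0.0214,-0.374,0,0],[147,0.085,-0.1005,-0.0214,-0.374,0,0],[147,0.085,-0.1005,-0.0214,-0.374,0,0],[147,0.085,-0.1005,-0.0214,-0.374,0,0],[147,0.085,-0.1005,-0.0214,-0.374,0,0]]}}

```text
time: 6.48
tool_pos: [471.1, 30.6, 261.6]
tcp_rot: [7.4, 89.8, 1.5]
ft_force: [1.5, 0.2, 0.5]
finger_gap: 36.0
```

```bash
python3 - <<'E'
from h import *
import pickle
chk()
S={n:snapshot(n) for n in ["scene","side","wrist"]};pickle.dump(S,open("S3.pkl","wb"))
cv2.imwrite("pics/w4.png",S["wrist"]["frame"])
crop(S["side"],"c7.png",260,220,360,310,8)
E
```

```text
t 6.48 p [471.1  30.6 261.6] err [1.  0.6 1.6] roterr [-0.06 -0.15  0.02] F [1.5 0.2 0.5] gap 36.0 q [ -3. -14. 102.   0.  91. -87.]
```

View pics/w4.png

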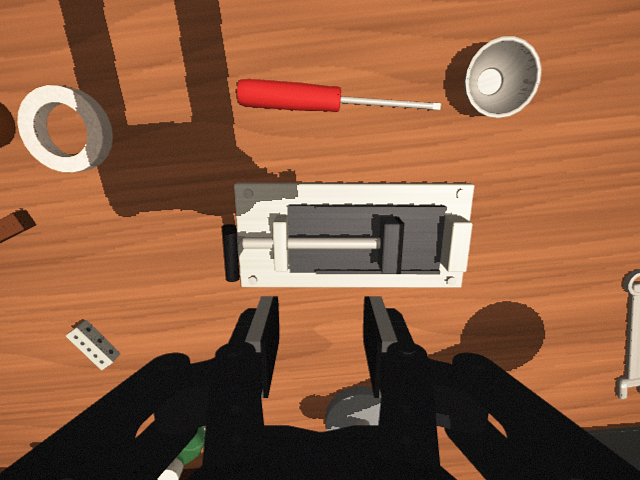

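View pics/c7.png

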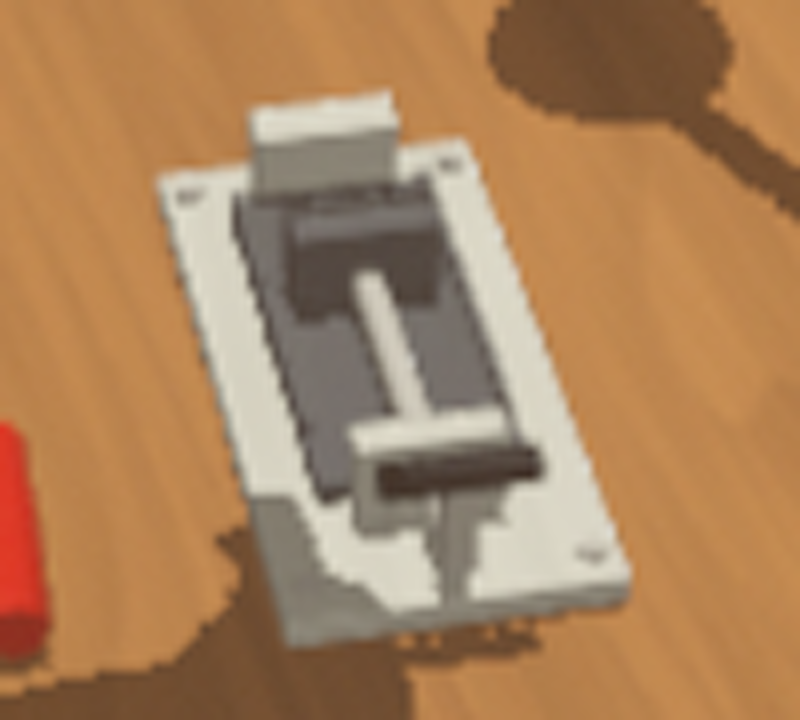

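```bash
cat > fit.py <<'E'
from h import *
import pickle
from scipy.optimize import least_squares
S=pickle.load(open("S3.pkl","rb"))
obs=[("wrist",(-60,-120,12),(235,183)),("wrist",(-60,136,12),(474,185)),("wrist",(60,136,12),(462,287)),("wrist",(60,-120,12),(241.5,287)),
("side",(-60,136,12),(279.75,242.25)),("side",(60,136,12),(318.4,237.75)),("side",(60,-120,12),(339,291.25)),("side",(-60,-120,12),(296.25,298.5)),
("side",(0,-115,64),(317.25,278.5)),("wrist",(0,-115,64),(231.5,253))]
def f(q,full=False):
    c,s=np.cos(q[2]),np.sin(q[2]);r=[]
    for n,P,uv in obs:
        w=np.array([q[0]+c*P[0]-s*P[1],q[1]+s*P[0]+c*P[1],P[2]]);r+=list((proj(S[n],w)-uv)*(1.0 if n=="wrist" else 2.5))
    return np.array(r)
r=least_squares(f,[514,52,-0.1]);print(r.x[:2],np.degrees(r.x[2]));print(f(r.x).reshape(-1,2).round(1))
E
python3 fit.py; python3 -c "
from h import *;import pickle
S=pickle.load(open('S3.pkl','rb'));crop(S['wrist'],'c8.png',210,165,490,300,2.8)"
```

```text
[514.88665854  53.52901462] -6.109165044335735
[[-2.2  0.6]
 [-0.2 -1.1]
 [-1.3  0.5]
 [-1.4  0.3]
 [-0.4 -3. ]
 [-0.4 -3.3]
 [ 0.  -0.3]
 [-1.2 -3.4]
 [ 0.6 -0.5]
 [-1.3  0. ]]
```

View pics/c8.png

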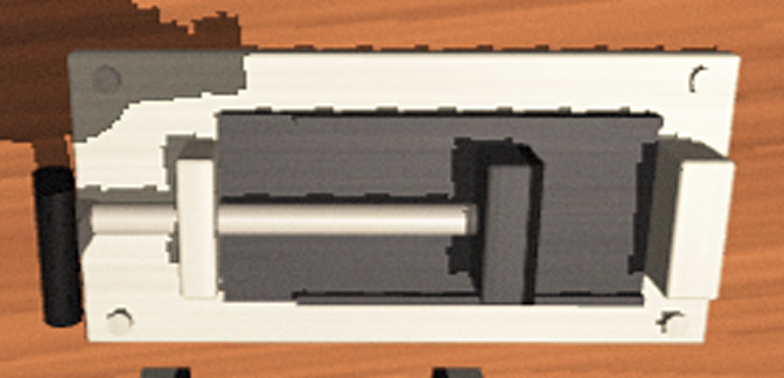

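```bash
cat >> h.py <<'E'
JIG=np.array([514.9,53.5]);JY=np.radians(-6.1)
def J(x,y,z):
    c,s=np.cos(JY),np.sin(JY);return np.array([JIG[0]+c*x-s*y,JIG[1]+s*x+c*y,z])
E
python3 - <<'E'
from h import *
t=J(0,-115,0)[:2];print(t)
plan([((*t,180),83.9),((*t,120),83.9)])
E
```

```text
[502.6796318  -60.84886358]
[0.08, -0.087, 0.0419] [0.002, 0.0, 0.0]
[0.14, -0.087, 0.0419] [0.002, 0.0, 0.0]
```

Emit:
{"fn": "drive_tool", "kwargs": {"deltas": [[147,0.03,-0.03,0.014,0.002,0,0],[147,0.06,-0.06,0.028,0.002,0,0],[147,0.08,-0.087,0.0419,0.002,0,0],[147,0.1,-0.087,0.0419,0.002,0,0],[147,0.12,-0.087,0.0419,0.002,0,0],[147,0.14,-0.087,0.0419,0.002,0,0],[147,0.14,-0.087,0.0419,0.002,0,0],[147,0.14,-0.087,0.0419,0.002,0,0],[147,0.14,-0.087,0.0419,0.002,0,0],[147,0.14,-0.087,0.0419,0.002,0,0]]}}

```text
time: 7.47
tool_pos: [503.9, -60.9, 122.0]
tcp_rot: [-7.5, 89.8, -13.6]
ft_force: [1.3, 0.7, -0.1]
finger_gap: 36.2
```

```bash
python3 - <<'E'
from h import *
import pickle
chk()
w=snapshot("wrist");pickle.dump(w,open("W.pkl","wb"))
cv2.imwrite("pics/w5.png",w["frame"])
E
```

```text
t 7.47 p [503.9 -60.9 122. ] err [ 1.2 -0.   2. ] roterr [-0.02 -0.17 -0.02] F [ 1.3  0.7 -0.1] gap 36.2 q [-13.  -2. 107.  -0.  75. -97.]
```

View pics/w5.png

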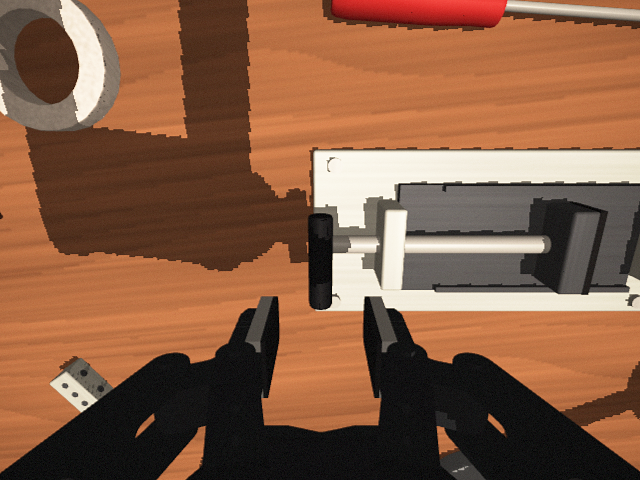

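```bash
python3 - <<'E'
from h import *
import pickle
w=pickle.load(open("W.pkl","rb"));print(plane(w,(320,262),67))
t=J(0,-115,0)[:2]
plan([((*t,45),83.9)])
E
```

```text
[501.6853999  -60.27783999  67.        ]
[0.075, 0.0, 0.0] [0.0, 0.0, 0.0]
```

Emit:
{"fn": "drive_tool", "kwargs": {"deltas": [[147,0.02,0,0,0,0,0],[147,0.04,0,0,0,0,0],[147,0.055,0,0,0,0,0],[147,0.065,0,0,0,0,0],[147,0.075,0,0,0,0,0],[147,0.075,0,0,0,0,0],[255,0.075,0,0,0,0,0],[255,0.075,0,0,0,0,0],[255,0.075,0,0,0,0,0],[255,0.075,0,0,0,0,0]], "squeeze": 60}}

```text
time: 8.35
tool_pos: [503.4, -61.3, 46.2]
tcp_rot: [-18.7, 89.9, -24.8]
ft_force: [-1.3, -2.1, 3.9]
finger_gap: 12.1
```

```bash
python3 - <<'E'
from h import *
chk()
print(todelta(J(0,-205,45),down(83.9),getcmd()))
E
```

```text
t 8.35 p [503.4 -61.3  46.2] err [ 0.7 -0.4  1.2] roterr [ 0.01 -0.1  -0.03] F [-1.3 -2.1  3.9] gap 12.1 q [-13.   3. 110.  -0.  67. -97.]
(array([-0.    , -0.09  ,  0.0001]), array([-0.0002,  0.    ,  0.    ]))
```

Emit:
{"fn": "drive_tool", "kwargs": {"deltas": [[255,0,-0.01,0,0,0,0],[255,0,-0.02,0,0,0,0],[255,0,-0.03,0,0,0,0],[255,0,-0.04,0,0,0,0],[255,0,-0.05,0,0,0,0],[255,0,-0.06,0,0,0,0],[255,0,-0.07,0,0,0,0],[255,0,-0.08,0,0,0,0],[255,0,-0.086,0,0,0,0],[255,0,-0.09,0,0,0,0]]}}

```text
time: 9.18
tool_pos: [494.0, -149.2, 46.0]
tcp_rot: [65.3, 89.8, 59.1]
ft_force: [2.5, 27.6, 12.7]
finger_gap: 12.1
```

Emit:
{"fn": "drive_tool", "kwargs": {"deltas": [[255,0,0,0,0,0,0],[255,0,0,0,0,0,0],[255,0,0,0,0,0,0],[255,0,0,0,0,0,0],[255,0,0,0,0,0,0],[255,0,0,0,0,0,0],[255,0,0,0,0,0,0],[255,0,0,0,0,0,0],[255,0,0,0,0,0,0],[255,0,0,0,0,0,0]]}}

```text
time: 10.02
tool_pos: [494.0, -148.9, 46.1]
tcp_rot: [56.4, 89.8, 50.3]
ft_force: [-1.4, 9.5, 8.4]
finger_gap: 12.0
```

```bash
python3 - <<'E'
from h import *
import pickle
p,R=getcmd(); setcmd(p+R@[0,-90,0],R)
chk()
w=snapshot("wrist");pickle.dump(w,open("W.pkl","wb"))
cv2.imwrite("pics/w6.png",w["frame"]);crop(snapshot("side"),"c9.png",260,220,360,310,8)
E
```

```text
t 10.02 p [ 494.  -148.9   46.1] err [1.  1.5 1.1] roterr [-0.01 -0.09  0.14] F [-1.4  9.5  8.4] gap 12.0 q [ -23.    4.  109.    0.   67. -107.]
```

View pics/w6.png

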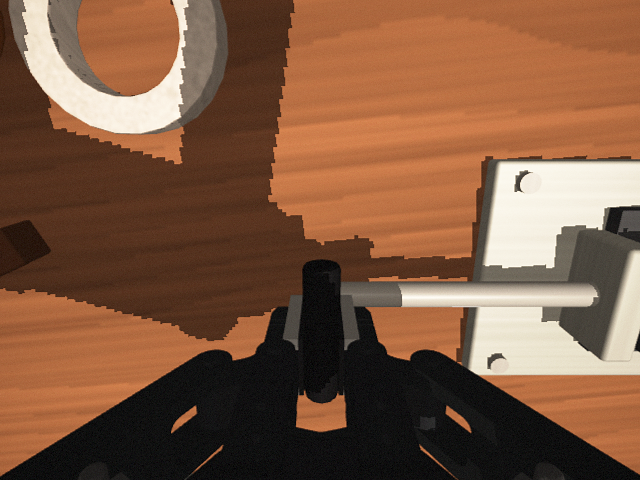

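View pics/c9.png

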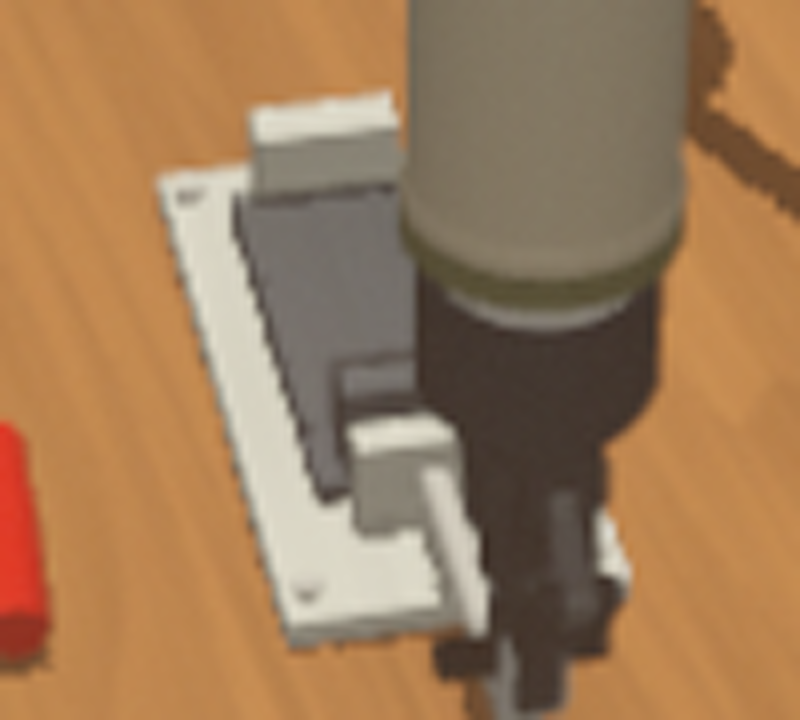

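```bash
python3 - <<'E'
from h import *
p,R=getcmd()
plan([((p[0],p[1],140),83.9)]);plan([((530,-300,240),20)])
plan([((530,-300,240),0)])
E
```

```text
[-0.095, 0.0, 0.0] [0.0, 0.0, 0.0]
[-0.1, -0.1448, 0.0527] [1.115, 0.0, 0.0]
[0.0, 0.0, 0.0] [0.349, 0.0, 0.0]
```

Emit:
{"fn": "drive_tool", "kwargs": {"deltas": [[150,0,0,0,0,0,0],[120,0,0,0,0,0,0],[100,0,0,0,0,0,0],[80,0,0,0,0,0,0],[80,0,0,0,0,0,0],[80,-0.02,0,0,0,0,0],[60,-0.04,0,0,0,0,0],[0,-0.06,0,0,0,0,0],[0,-0.08,0,0,0,0,0],[0,-0.095,0,0,0,0,0]]}}

```text
time: 10.95
tool_pos: [493.4, -150.7, 141.8]
tcp_rot: [-20.7, 89.9, -26.8]
ft_force: [0.9, -0.4, 0.4]
finger_gap: 85.5
```

Emit:
{"fn": "drive_tool", "kwargs": {"deltas": [[0,-0.01,-0.0145,0.0053,0.1115,0,0],[0,-0.02,-0.029,0.0105,0.223,0,0],[0,-0.03,-0.0434,0.0158,0.3345,0,0],[0,-0.04,-0.058,0.021,0.446,0,0],[0,-0.05,-0.0724,0.0263,0.5575,0,0],[0,-0.06,-0.087,0.0316,0.669,0,0],[0,-0.07,-0.1014,0.0369,0.78,0,0],[0,-0.08,-0.1158,0.0422,0.892,0,0],[0,-0.09,-0.1303,0.0474,1.0035,0,0],[0,-0.1,-0.1448,0.0527,1.115,0,0]]}}

```text
time: 11.78
tool_pos: [529.9, -300.8, 240.2]
tcp_rot: [-129.2, 90.0, 160.4]
ft_force: [-0.4, 0.2, 0.1]
finger_gap: 85.3
```

Emit:
{"fn": "drive_tool", "kwargs": {"deltas": [[0,0,0,0,0.1,0,0],[0,0,0,0,0.2,0,0],[0,0,0,0,0.3,0,0],[0,0,0,0,0.349,0,0],[0,0,0,0,0.349,0,0],[0,0,0,0,0.349,0,0],[0,0,0,0,0.349,0,0],[0,0,0,0,0.349,0,0],[0,0,0,0,0.349,0,0],[0,0,0,0,0.349,0,0]]}}

```text
time: 12.62
tool_pos: [529.9, -299.9, 240.0]
tcp_rot: [-42.9, 90.0, -132.9]
ft_force: [0.6, 0.6, 0.0]
finger_gap: 85.1
```

```bash
python3 - <<'E'
from h import *
import pickle
chk()
S={n:snapshot(n) for n in ["scene","side","wrist"]};pickle.dump(S,open("S4.pkl","wb"))
cv2.imwrite("pics/w7.png",S["wrist"]["frame"]);crop(S["side"],"c10.png",260,160,480,310,3)
E
```

```text
t 12.62 p [ 529.9 -299.9  240. ] err [-0.1  0.  -0. ] roterr [-0.03 -0.   -0.  ] F [0.6 0.6 0. ] gap 85.1 q [-34.   9.  83.  -0.  88. -34.]
```

View pics/w7.png

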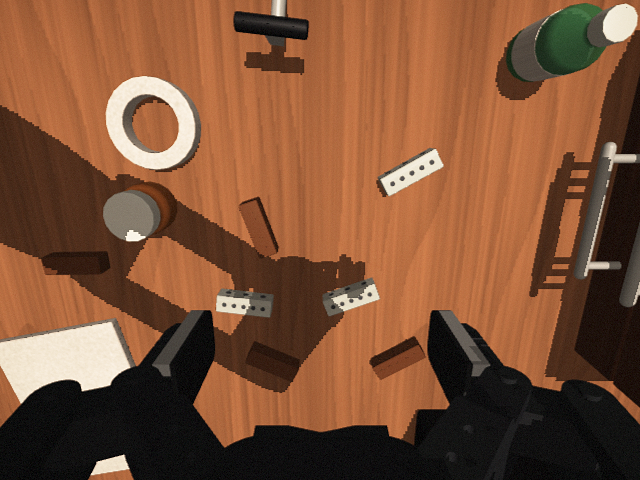

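View pics/c10.png

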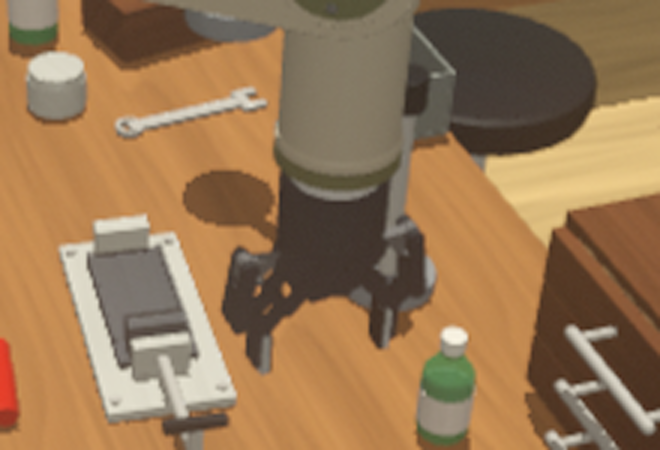

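```bash
python3 - <<'E'
from h import *
import pickle
S=pickle.load(open("S4.pkl","rb"));w=S["wrist"]
a=cv2.resize(w["frame"][140:210,360:460],None,fx=4,fy=4,interpolation=cv2.INTER_CUBIC)
b=cv2.resize(w["frame"][270:330,200:400],None,fx=4,fy=4,interpolation=cv2.INTER_CUBIC)
cv2.imwrite("pics/c11.png",np.vstack([np.pad(a,((0,0),(0,400),(0,0))),b]))
c=cv2.resize(S["side"]["frame"][320:420,310:420],None,fx=7,fy=5.5,interpolation=cv2.INTER_CUBIC);cv2.imwrite("pics/c12.png",c)
E
```

```text
(no output)
```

View pics/c11.png

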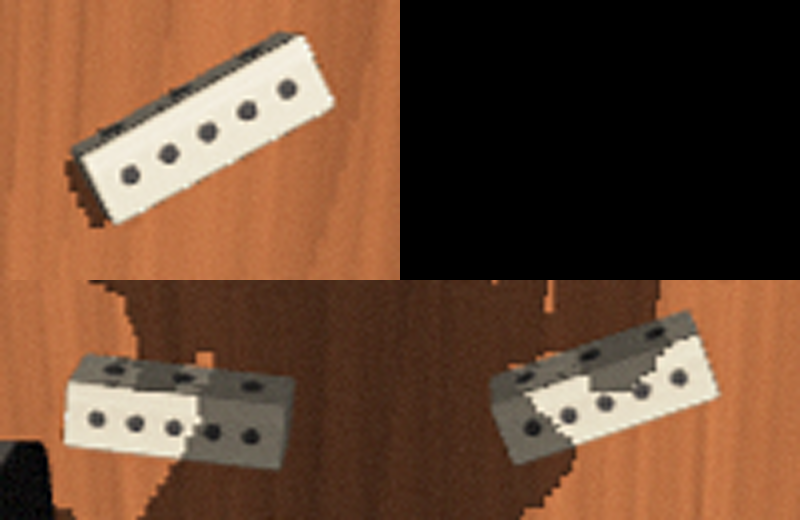

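View pics/c12.png

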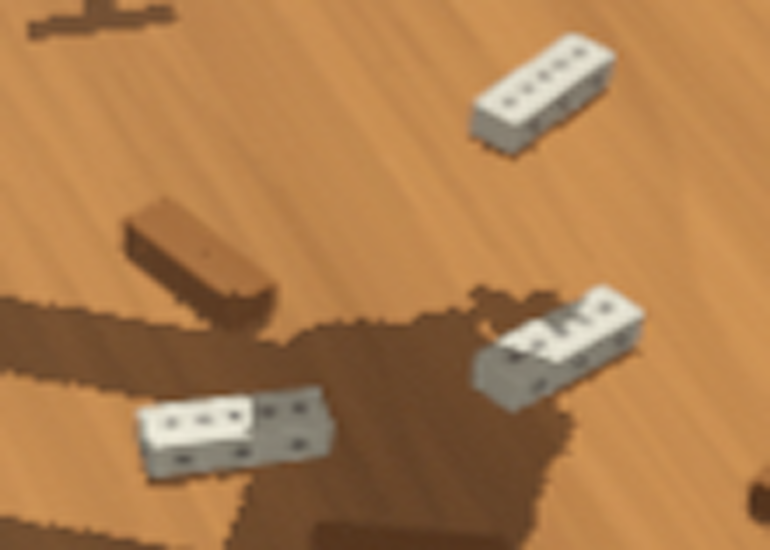

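```bash
cat > blk.py <<'E'
from h import *
import pickle
S=pickle.load(open("S4.pkl","rb"));w=S["wrist"];sd=S["side"]
A=lambda c:(360+c[0]/4,140+c[1]/4)
B=lambda c:(200+c[0]/4,270+(c[1]-280)/4)
D=lambda c:(310+c[0]/7,320+c[1]/5.5)
bl={"B3":(A,[(131,175),(288,89)],[(82,158),(302,36),(335,103),(115,224)],(208,132),(544,76)),
"B1":(B,[(97,418),(250,436)],[(70,381),(290,403),(280,468),(65,443)],(174,427),(235,414)),
"B2":(B,[(533,427),(680,377)],[(500,403),(700,334),(718,393),(517,464)],(605,403),(561,332))}
for n,(F,h,c,m,s) in bl.items():
    P=[plane(w,F(x),20) for x in c];H=[plane(w,F(x),20) for x in h]
    d=H[1]-H[0];e=P[1]-P[0]+P[2]-P[3]
    print(n,"ctr corners",np.mean(P,0).round(1),"holes",np.mean(H,0).round(1),"yaw",np.degrees(np.arctan2(d[1],d[0])).round(1),np.degrees(np.arctan2(e[1],e[0])).round(1),"len",np.linalg.norm(e)/2,"tri",tri([(w,F(m)),(sd,D(s))]))
E
python3 blk.py
```

```text
B3 ctr corners [ 619.7 -264.3   20. ] holes [ 620.1 -264.6   20. ] yaw 29.4 29.6 len 59.20548430979075 tri (array([ 620.10827099, -264.6964343 ,   17.41559078]), [0.43506933446597545, 0.4350693344658472])
B1 ctr corners [ 447.1 -407.9   20. ] holes [ 446.3 -408.8   20. ] yaw -7.6 -7.0 len 59.32236984293761 tri (array([ 446.23494494, -409.37986738,   18.88601605]), [0.09711564824515055, 0.09711564824506193])
B2 ctr corners [ 564.7 -400.5   20. ] holes [ 564.2 -401.5   20. ] yaw 20.6 21.1 len 57.80375563577123 tri (array([ 563.85913312, -402.46842557,   18.28210379]), [0.24411324040713367, 0.24411324040737234])
```

```bash
python3 - <<'E'
from h import *
plan([((620,-264.5,90),29.5)]);plan([((620,-264.5,1),29.5)])
E
```

```text
[0.15, 0.09, -0.0355] [-0.515, 0.0, 0.0]
[0.089, 0.0, 0.0] [0.0, 0.0, 0.0]
```

Emit:
{"fn": "drive_tool", "kwargs": {"deltas": [[0,0.03,0.018,-0.0071,-0.103,0,0],[0,0.06,0.036,-0.0142,-0.206,0,0],[0,0.09,0.054,-0.0213,-0.309,0,0],[0,0.12,0.072,-0.0284,-0.412,0,0],[0,0.15,0.09,-0.0355,-0.515,0,0],[0,0.15,0.09,-0.0355,-0.515,0,0],[0,0.15,0.09,-0.0355,-0.515,0,0],[0,0.15,0.09,-0.0355,-0.515,0,0],[0,0.15,0.09,-0.0355,-0.515,0,0],[0,0.15,0.09,-0.0355,-0.515,0,0]]}}

```text
time: 13.6
tool_pos: [620.9, -265.8, 93.1]
tcp_rot: [31.6, 89.7, -29.0]
ft_force: [-0.3, 0.2, 0.3]
finger_gap: 85.5
```

```bash
python3 - <<'E'
from h import *
chk_c=getcmd(); s=sense(); print(s["tool_pos"])
w=snapshot("wrist");cv2.imwrite("pics/w8.png",w["frame"])
E
```

```text
[ 620.93113923 -265.79279859   93.13670435]
```

View pics/w8.png

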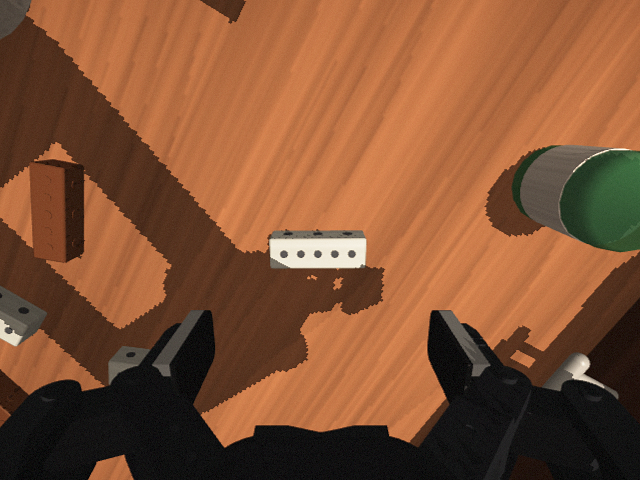

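Emit:
{"fn": "drive_tool", "kwargs": {"deltas": [[0,0.02,0,0,0,0,0],[0,0.04,0,0,0,0,0],[0,0.06,0,0,0,0,0],[0,0.075,0,0,0,0,0],[0,0.085,0,0,0,0,0],[0,0.089,0,0,0,0,0],[0,0.089,0,0,0,0,0],[0,0.089,0,0,0,0,0],[0,0.089,0,0,0,0,0],[0,0.089,0,0,0,0,0]], "squeeze": 50}}

```text
time: 14.48
tool_pos: [620.9, -264.9, 2.5]
tcp_rot: [33.3, 89.9, -27.2]
ft_force: [-0.7, 0.1, -0.1]
finger_gap: 85.5
```

Emit:
{"fn": "drive_tool", "kwargs": {"deltas": [[60,0,0,0,0,0,0],[80,0,0,0,0,0,0],[120,0,0,0,0,0,0],[160,0,0,0,0,0,0],[160,0,0,0,0,0,0],[160,0,0,0,0,0,0],[160,0,0,0,0,0,0],[160,0,0,0,0,0,0],[160,0,0,0,0,0,0],[160,0,0,0,0,0,0]]}}

```text
time: 15.32
tool_pos: [620.6, -264.8, 2.0]
tcp_rot: [31.2, 89.9, -29.3]
ft_force: [0.2, 0.9, 6.2]
finger_gap: 58.5
```

```bash
python3 - <<'E'
from h import *
chk()
w=snapshot("wrist");cv2.imwrite("pics/w9.png",w["frame"])
E
```

```text
t 15.32 p [ 620.6 -264.8    2. ] err [ 0.6 -0.3  1. ] roterr [ 0.   -0.07  0.05] F [0.2 0.9 6.2] gap 58.5 q [-27.  30.  83.  -0.  67. -57.]
```

View pics/w9.png

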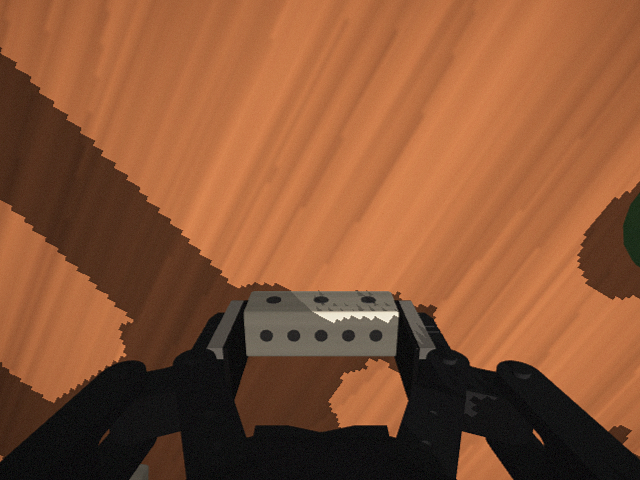

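```bash
python3 - <<'E'
from h import *
t=J(0,88,0)[:2];print(t)
plan([((620,-264.5,130),29.5)])
m=(np.array([620,-264.5])*0.35+t*0.65)
plan([((*m,130),10)])
plan([((*t,130),-6.1)])
plan([((*t,60),-6.1)])
plan([((*t,21),-6.1)])
E
```

```text
[524.25123828 141.00173908]
[-0.129, 0.0, 0.0] [0.0, 0.0, 0.0]
[0.0, 0.0756, -0.26] [0.341, 0.0, 0.0]
[0.0, -0.0084, -0.1456] [0.28, 0.0, 0.0]
[0.07, 0.0, 0.0] [0.0, 0.0, 0.0]
[0.039, 0.0, 0.0] [0.0, 0.0, 0.0]
```

Emit:
{"fn": "drive_tool", "kwargs": {"deltas": [[160,-0.01,0,0,0,0,0],[160,-0.02,0,0,0,0,0],[160,-0.03,0,0,0,0,0],[160,-0.045,0,0,0,0,0],[160,-0.06,0,0,0,0,0],[160,-0.075,0,0,0,0,0],[160,-0.09,0,0,0,0,0],[160,-0.105,0,0,0,0,0],[160,-0.12,0,0,0,0,0],[160,-0.129,0,0,0,0,0]]}}

```text
time: 16.2
tool_pos: [620.8, -264.9, 133.2]
tcp_rot: [33.3, 89.8, -27.2]
ft_force: [1.1, -0.2, -1.4]
finger_gap: 58.4
```

Emit:
{"fn": "drive_tool", "kwargs": {"deltas": [[160,0,0.0076,-0.026,0.034,0,0],[160,0,0.0151,-0.052,0.068,0,0],[160,0,0.0227,-0.078,0.102,0,0],[160,0,0.0302,-0.104,0.136,0,0],[160,0,0.0378,-0.13,0.17,0,0],[160,0,0.0454,-0.156,0.204,0,0],[160,0,0.0529,-0.182,0.238,0,0],[160,0,0.0605,-0.208,0.272,0,0],[160,0,0.068,-0.234,0.306,0,0],[160,0,0.0756,-0.26,0.341,0,0]]}}

```text
time: 17.03
tool_pos: [557.2, 0.3, 130.4]
tcp_rot: [-168.9, 90.0, 110.9]
ft_force: [0.3, 0.6, -0.4]
finger_gap: 58.3
```

Emit:
{"fn": "drive_tool", "kwargs": {"deltas": [[160,0,-0.0014,-0.0243,0.047,0,0],[160,0,-0.0028,-0.0485,0.093,0,0],[160,0,-0.0042,-0.0728,0.14,0,0],[160,0,-0.0056,-0.0971,0.187,0,0],[160,0,-0.007,-0.1213,0.233,0,0],[160,0,-0.0084,-0.1456,0.28,0,0],[160,0,-0.0084,-0.1456,0.28,0,0],[160,0,-0.0084,-0.1456,0.28,0,0],[160,0,-0.0084,-0.1456,0.28,0,0],[160,0,-0.0084,-0.1456,0.28,0,0]]}}

```text
time: 17.87
tool_pos: [524.5, 140.2, 130.1]
tcp_rot: [29.3, 90.0, -66.8]
ft_force: [0.7, -0.6, -1.1]
finger_gap: 58.8
```

Emit:
{"fn": "drive_tool", "kwargs": {"deltas": [[160,0.01,0,0,0,0,0],[160,0.02,0,0,0,0,0],[160,0.03,0,0,0,0,0],[160,0.04,0,0,0,0,0],[160,0.05,0,0,0,0,0],[160,0.06,0,0,0,0,0],[160,0.07,0,0,0,0,0],[160,0.07,0,0,0,0,0],[160,0.07,0,0,0,0,0],[160,0.07,0,0,0,0,0]]}}

```text
time: 18.7
tool_pos: [524.5, 141.1, 60.3]
tcp_rot: [108.7, 90.0, 12.6]
ft_force: [0.6, 0.7, -0.5]
finger_gap: 58.5
```

```bash
python3 - <<'E'
from h import *
p,R=getcmd();setcmd(p+[0,0,39],R);chk();setcmd(p,R)
w=snapshot("wrist");cv2.imwrite("pics/w10.png",w["frame"])
crop(snapshot("side"),"c13.png",250,180,350,290,6)
E
```

```text
t 18.7 p [524.5 141.1  60.3] err [0.2 0.1 0.3] roterr [-0.    0.01  0.02] F [ 0.6  0.7 -0.5] gap 58.5 q [ 10.   7. 104.   0.  69.  16.]
```

View pics/w10.png

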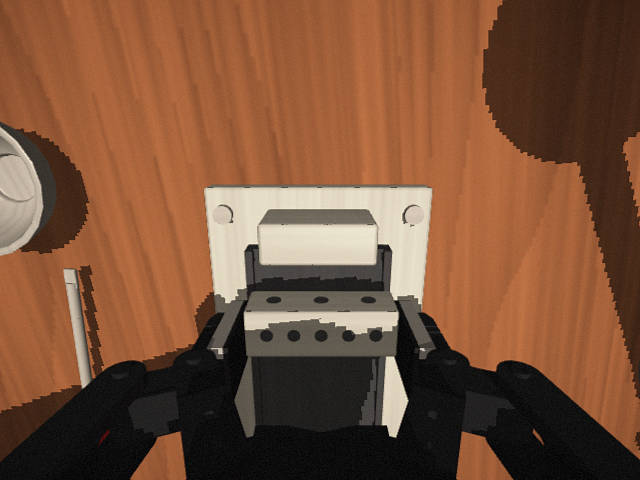

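View pics/c13.png

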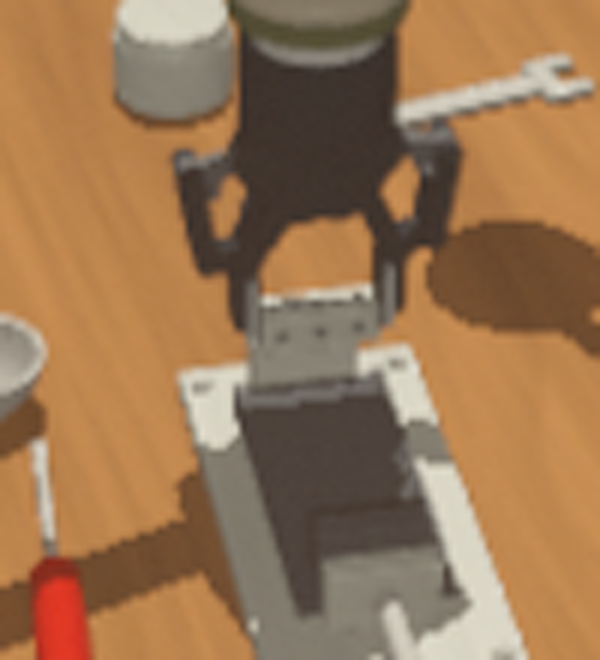

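Emit:
{"fn": "drive_tool", "kwargs": {"deltas": [[160,0.01,0,0,0,0,0],[160,0.018,0,0,0,0,0],[160,0.025,0,0,0,0,0],[160,0.03,0,0,0,0,0],[160,0.034,0,0,0,0,0],[160,0.036,0,0,0,0,0],[160,0.037,0,0,0,0,0],[160,0.038,0,0,0,0,0],[160,0.038,0,0,0,0,0],[160,0.038,0,0,0,0,0]]}}

```text
time: 19.63
tool_pos: [524.5, 141.1, 22.3]
tcp_rot: [106.4, 90.0, 10.3]
ft_force: [0.8, 0.7, -1.4]
finger_gap: 58.6
```

```bash
python3 - <<'E'
from h import *
p,R=getcmd();setcmd(p+[0,0,1],R);chk()
w=snapshot("wrist");cv2.imwrite("pics/w11.png",w["frame"])
E
```

```text
t 19.63 p [524.5 141.1  22.3] err [0.3 0.1 0.3] roterr [0.   0.01 0.03] F [ 0.8  0.7 -1.4] gap 58.6 q [ 10.  11. 105.   0.  64.  16.]
```

View pics/w11.png

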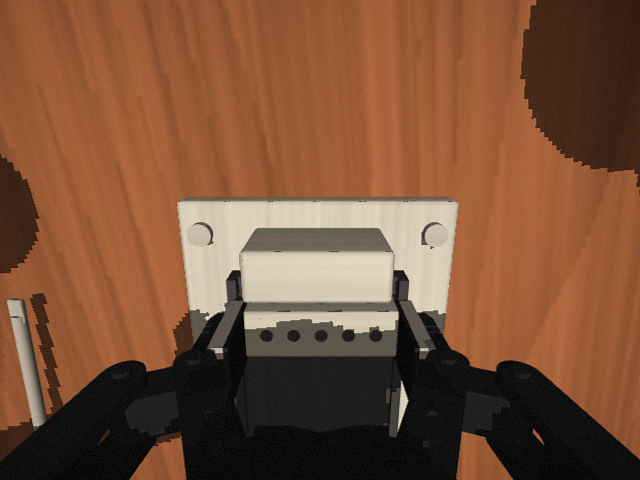

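Emit:
{"fn": "drive_tool", "kwargs": {"deltas": [[160,0.001,0,0,0,0,0],[160,0.001,0,0,0,0,0],[60,0.001,0,0,0,0,0],[30,0.001,0,0,0,0,0],[0,0.001,0,0,0,0,0],[0,0.001,0,0,0,0,0],[0,-0.02,0,0,0,0,0],[0,-0.05,0,0,0,0,0],[0,-0.08,0,0,0,0,0],[0,-0.1,0,0,0,0,0]]}}

```text
time: 20.52
tool_pos: [525.1, 141.2, 124.8]
tcp_rot: [105.3, 89.9, 9.3]
ft_force: [1.0, 0.7, 0.6]
finger_gap: 85.8
```

```bash
python3 - <<'E'
from h import *
import pickle
p,R=getcmd();setcmd(p+[0,0,100],R);chk()
S={n:snapshot(n) for n in ["scene","side","wrist"]};pickle.dump(S,open("S5.pkl","wb"))
w=S["wrist"];cv2.imwrite("pics/w12.png",w["frame"])
cv2.imwrite("pics/s12.png",S["side"]["frame"])
# plan to B2
plan([((545,-130,122),10)]);plan([((564,-401,122),20.8)]);plan([((564,-401,60),20.8)])
plan([((564,-401,1),20.8)])
E
```

```text
t 20.52 p [525.1 141.2 124.8] err [0.9 0.2 2.8] roterr [0.   0.04 0.14] F [1.  0.7 0.6] gap 85.8 q [ 10.   3. 101.  -0.  75.  16.]
[0.0, 0.0493, 0.2673] [-0.28, 0.0, 0.0]
[0.0, -0.0282, 0.2702] [-0.189, 0.0, 0.0]
[0.062, 0.0, 0.0] [0.0, 0.0, 0.0]
[0.059, 0.0, 0.0] [0.0, 0.0, 0.0]
```

View pics/w12.png

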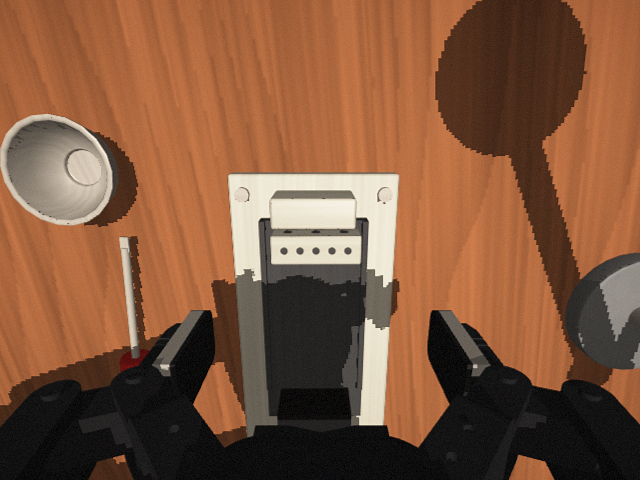

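View pics/s12.png

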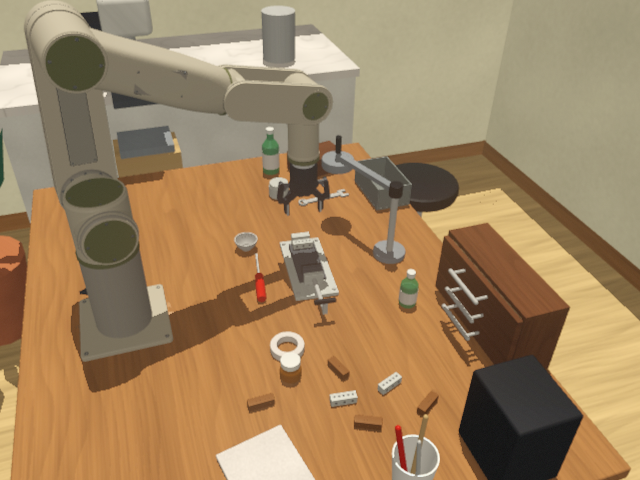

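Emit:
{"fn": "drive_tool", "kwargs": {"deltas": [[0,0,0.005,0.0267,-0.028,0,0],[0,0,0.0099,0.0535,-0.056,0,0],[0,0,0.0148,0.08,-0.084,0,0],[0,0,0.0197,0.107,-0.112,0,0],[0,0,0.0247,0.1337,-0.14,0,0],[0,0,0.0296,0.16,-0.168,0,0],[0,0,0.0345,0.187,-0.196,0,0],[0,0,0.0394,0.2138,-0.224,0,0],[0,0,0.0444,0.2406,-0.252,0,0],[0,0,0.0493,0.2673,-0.28,0,0]]}}

```text
time: 21.5
tool_pos: [543.8, -131.0, 120.1]
tcp_rot: [-119.3, 89.8, 160.8]
ft_force: [0.3, 0.4, 0.3]
finger_gap: 85.4
```

Emit:
{"fn": "drive_tool", "kwargs": {"deltas": [[0,0,-0.0028,0.027,-0.019,0,0],[0,0,-0.0056,0.054,-0.038,0,0],[0,0,-0.0085,0.081,-0.057,0,0],[0,0,-0.0113,0.108,-0.076,0,0],[0,0,-0.0141,0.135,-0.095,0,0],[0,0,-0.0169,0.162,-0.113,0,0],[0,0,-0.0197,0.189,-0.132,0,0],[0,0,-0.0226,0.216,-0.151,0,0],[0,0,-0.0254,0.243,-0.17,0,0],[0,0,-0.0282,0.2702,-0.189,0,0]]}}

```text
time: 22.33
tool_pos: [563.0, -401.6, 119.5]
tcp_rot: [-151.1, 89.8, 139.8]
ft_force: [0.5, -0.4, -0.1]
finger_gap: 85.5
```

Emit:
{"fn": "drive_tool", "kwargs": {"deltas": [[0,0.015,0,0,0,0,0],[0,0.03,0,0,0,0,0],[0,0.045,0,0,0,0,0],[0,0.062,0,0,0,0,0],[0,0.062,0,0,0,0,0],[0,0.062,0,0,0,0,0],[0,0.062,0,0,0,0,0],[0,0.062,0,0,0,0,0],[0,0.062,0,0,0,0,0],[0,0.062,0,0,0,0,0]]}}

```text
time: 23.17
tool_pos: [564.6, -401.4, 61.4]
tcp_rot: [28.6, 89.9, -40.6]
ft_force: [0.4, 0.2, 0.2]
finger_gap: 85.3
```

```bash
python3 - <<'E'
from h import *
p,R=getcmd();setcmd(p+[0,0,59],R);chk();setcmd(p,R)
w=snapshot("wrist");cv2.imwrite("pics/w13.png",w["frame"])
print(proj(w,(564,-401,20)))
E
```

```text
t 23.17 p [ 564.6 -401.4   61.4] err [ 0.6 -0.3  1.4] roterr [-0.01 -0.1   0.06] F [0.4 0.2 0.2] gap 85.3 q [-40.  29.  78.  -0.  73. -60.]
[317.93554254 276.19261763]
```

View pics/w13.png

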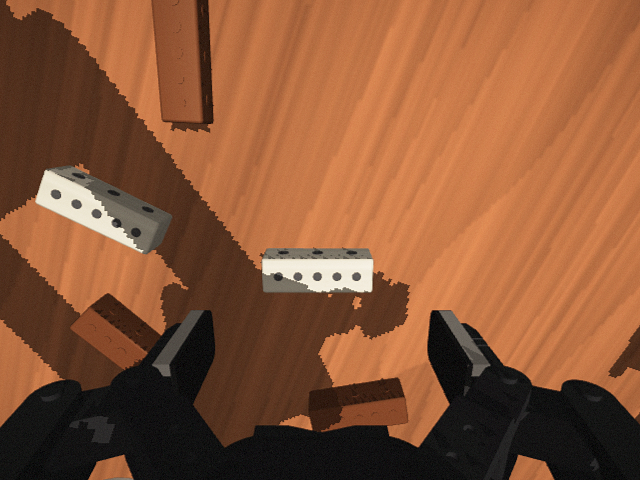

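Emit:
{"fn": "drive_tool", "kwargs": {"deltas": [[0,0.015,0,0,0,0,0],[0,0.03,0,0,0,0,0],[0,0.045,0,0,0,0,0],[0,0.055,0,0,0,0,0],[0,0.059,0,0,0,0,0],[0,0.059,0,0,0,0,0],[0,0.059,0,0,0,0,0],[60,0.059,0,0,0,0,0],[90,0.059,0,0,0,0,0],[160,0.059,0,0,0,0,0]]}}

```text
time: 24.05
tool_pos: [565.0, -401.9, 2.9]
tcp_rot: [28.6, 89.8, -40.6]
ft_force: [0.3, -0.7, 0.7]
finger_gap: 58.6
```

Emit:
{"fn": "drive_tool", "kwargs": {"deltas": [[160,0,0,0,0,0,0],[160,0,0,0,0,0,0],[160,0,0,0,0,0,0],[160,0,0,0,0,0,0],[160,0,0,0,0,0,0],[160,-0.01,0,0,0,0,0],[160,-0.02,0,0,0,0,0],[160,-0.03,0,0,0,0,0],[160,-0.045,0,0,0,0,0],[160,-0.06,0,0,0,0,0]]}}

```text
time: 24.88
tool_pos: [563.9, -400.9, 62.5]
tcp_rot: [-159.4, 90.0, 131.4]
ft_force: [0.7, -0.6, -0.5]
finger_gap: 58.7
```

```bash
python3 - <<'E'
from h import *
p,R=getcmd();setcmd(p+[0,0,60],R);chk()
w=snapshot("wrist");cv2.imwrite("pics/w14.png",w["frame"])
t=J(0,63,0)[:2]
plan([((564,-401,130),20.8),((553,-260,130),14)])
plan([((540,0,130),5)])
plan([((*t,130),-6.1)])
plan([((*t,60),-6.1)]);plan([((*t,22),-6.1)])
E
```

```text
t 24.88 p [ 563.9 -400.9   62.5] err [-0.2  0.1  1.5] roterr [ 0.    0.01 -0.  ] F [ 0.7 -0.6 -0.5] gap 58.7 q [-40.  29.  78.   0.  74. -60.]
[-0.069, 0.0, 0.0] [0.0, 0.0, 0.0]
[-0.069, 0.0398, -0.1357] [0.119, 0.0, 0.0]
[0.0, 0.0502, -0.2555] [0.157, 0.0, 0.0]
[0.0, -0.0082, -0.1173] [0.194, 0.0, 0.0]
[0.07, 0.0, 0.0] [0.0, 0.0, 0.0]
[0.038, 0.0, 0.0] [0.0, 0.0, 0.0]
```

View pics/w14.png

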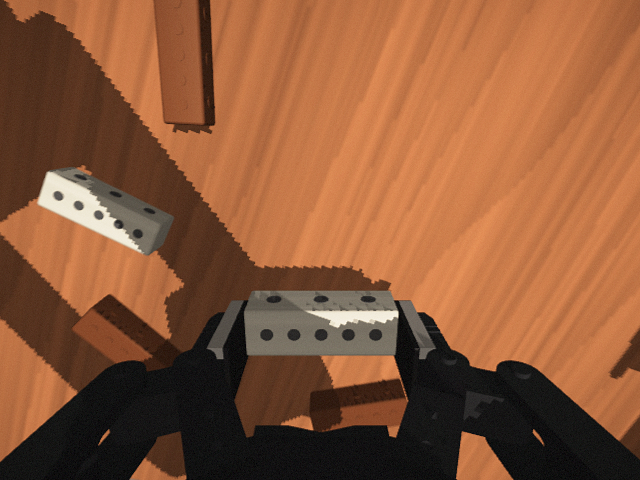

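Emit:
{"fn": "drive_tool", "kwargs": {"deltas": [[160,-0.02,0,0,0,0,0],[160,-0.04,0,0,0,0,0],[160,-0.06,0,0,0,0,0],[160,-0.069,0.0057,-0.0194,0.017,0,0],[160,-0.069,0.0114,-0.0388,0.034,0,0],[160,-0.069,0.017,-0.0582,0.051,0,0],[160,-0.069,0.0227,-0.0775,0.068,0,0],[160,-0.069,0.0284,-0.0969,0.085,0,0],[160,-0.069,0.0341,-0.1163,0.102,0,0],[160,-0.069,0.0398,-0.1357,0.119,0,0]]}}

```text
time: 25.77
tool_pos: [553.1, -259.2, 131.1]
tcp_rot: [47.2, 89.9, -28.9]
ft_force: [-0.6, 0.4, -0.7]
finger_gap: 58.6
```

Emit:
{"fn": "drive_tool", "kwargs": {"deltas": [[160,0,0.005,-0.0256,0.016,0,0],[160,0,0.01,-0.0511,0.031,0,0],[160,0,0.0151,-0.0767,0.047,0,0],[160,0,0.0201,-0.1022,0.063,0,0],[160,0,0.0251,-0.1278,0.079,0,0],[160,0,0.0301,-0.1533,0.094,0,0],[160,0,0.0351,-0.1789,0.11,0,0],[160,0,0.0402,-0.2044,0.126,0,0],[160,0,0.0452,-0.23,0.141,0,0],[160,0,0.0502,-0.2555,0.157,0,0]]}}

```text
time: 26.6
tool_pos: [540.2, 1.3, 131.1]
tcp_rot: [79.7, 89.9, -5.4]
ft_force: [0.8, -0.3, -0.8]
finger_gap: 58.3
```

Emit:
{"fn": "drive_tool", "kwargs": {"deltas": [[160,0,-0.0014,-0.0196,0.032,0,0],[160,0,-0.0027,-0.0391,0.065,0,0],[160,0,-0.0041,-0.0587,0.097,0,0],[160,0,-0.0055,-0.0782,0.129,0,0],[160,0,-0.0068,-0.0978,0.162,0,0],[160,0,-0.0082,-0.1173,0.194,0,0],[160,0,-0.0082,-0.1173,0.194,0,0],[160,0,-0.0082,-0.1173,0.194,0,0],[160,0,-0.0082,-0.1173,0.194,0,0],[160,0,-0.0082,-0.1173,0.194,0,0]]}}

```text
time: 27.43
tool_pos: [521.9, 115.5, 130.4]
tcp_rot: [74.1, 90.0, -22.0]
ft_force: [0.3, 0.1, -1.2]
finger_gap: 58.7
```

Emit:
{"fn": "drive_tool", "kwargs": {"deltas": [[160,0.01,0,0,0,0,0],[160,0.02,0,0,0,0,0],[160,0.03,0,0,0,0,0],[160,0.04,0,0,0,0,0],[160,0.05,0,0,0,0,0],[160,0.06,0,0,0,0,0],[160,0.07,0,0,0,0,0],[160,0.07,0,0,0,0,0],[160,0.07,0,0,0,0,0],[160,0.07,0,0,0,0,0]]}}

```text
time: 28.27
tool_pos: [521.9, 116.3, 60.3]
tcp_rot: [103.7, 90.0, 7.6]
ft_force: [0.2, 0.6, -0.6]
finger_gap: 58.5
```

```bash
python3 - <<'E'
from h import *
p,R=getcmd();setcmd(p+[0,0,38],R);chk();setcmd(p,R)
w=snapshot("wrist");cv2.imwrite("pics/w15.png",w["frame"])
E
```

```text
t 28.27 p [521.9 116.3  60.3] err [0.2 0.1 0.3] roterr [0.   0.01 0.02] F [ 0.2  0.6 -0.6] gap 58.5 q [  7.   6. 105.   0.  68.  13.]
```

View pics/w15.png

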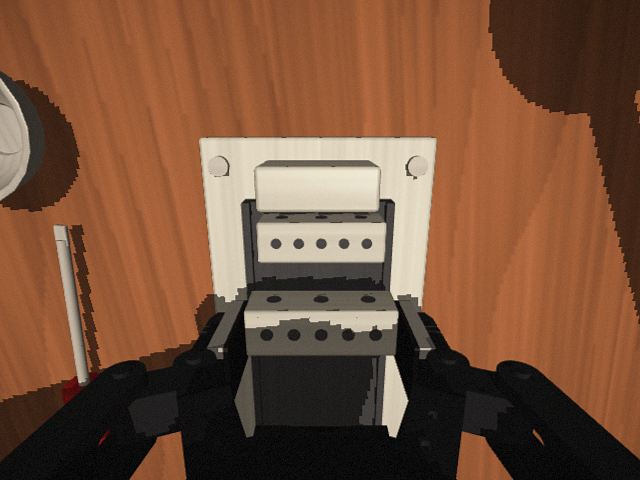

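Emit:
{"fn": "drive_tool", "kwargs": {"deltas": [[160,0.01,0,0,0,0,0],[160,0.018,0,0,0,0,0],[160,0.025,0,0,0,0,0],[160,0.03,0,0,0,0,0],[160,0.034,0,0,0,0,0],[160,0.036,0,0,0,0,0],[160,0.037,0,0,0,0,0],[160,0.038,0,0,0,0,0],[160,0.038,0,0,0,0,0],[160,0.038,0,0,0,0,0]]}}

```text
time: 29.15
tool_pos: [521.9, 116.3, 22.5]
tcp_rot: [107.8, 90.0, 11.7]
ft_force: [-2.7, -0.5, 2.9]
finger_gap: 58.6
```

Emit:
{"fn": "drive_tool", "kwargs": {"deltas": [[160,0.0005,0,0,0,0,0],[160,0.001,0,0,0,0,0],[60,0.001,0,0,0,0,0],[30,0.001,0,0,0,0,0],[0,0.001,0,0,0,0,0],[0,0.001,0,0,0,0,0],[0,-0.02,0,0,0,0,0],[0,-0.05,0,0,0,0,0],[0,-0.08,0,0,0,0,0],[0,-0.1,0,0,0,0,0]]}}

```text
time: 29.98
tool_pos: [522.5, 116.3, 124.7]
tcp_rot: [103.6, 89.9, 7.5]
ft_force: [0.8, 0.3, 0.1]
finger_gap: 85.1
```

```bash
python3 - <<'E'
from h import *
import pickle
p,R=getcmd();setcmd(p+[0,0,100],R);chk()
S={n:snapshot(n) for n in ["scene","side","wrist"]};pickle.dump(S,open("S6.pkl","wb"))
w=S["wrist"];cv2.imwrite("pics/w16.png",w["frame"])
cv2.imwrite("pics/s16.png",S["side"]["frame"])
plan([((500,-140,122),-6.5)]);plan([((446.5,-408.5,122),-7.3)]);plan([((446.5,-408.5,60),-7.3)])
plan([((446.5,-408.5,1),-7.3)])
E
```

```text
t 29.98 p [522.5 116.3 124.7] err [0.9 0.2 2.7] roterr [0.   0.03 0.13] F [0.8 0.3 0.1] gap 85.1 q [  7.   2. 103.   0.  75.  13.]
[0.0, 0.0058, 0.257] [0.006, 0.0, 0.0]
[0.0, -0.0229, 0.2728] [0.014, 0.0, 0.0]
[0.062, 0.0, 0.0] [0.0, 0.0, 0.0]
[0.059, 0.0, 0.0] [0.0, 0.0, 0.0]
```

View pics/w16.png

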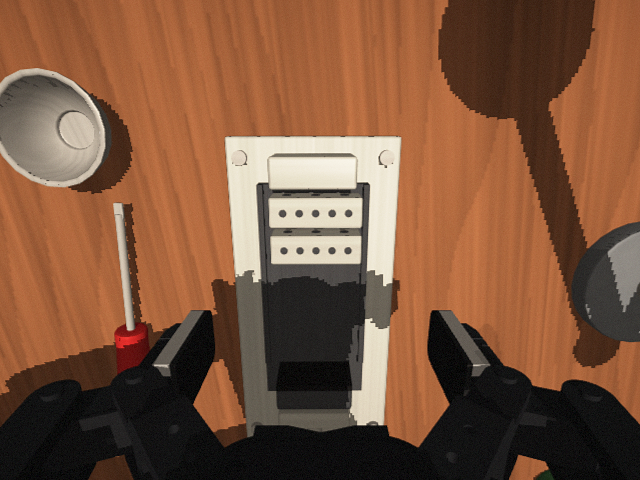

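View pics/s16.png

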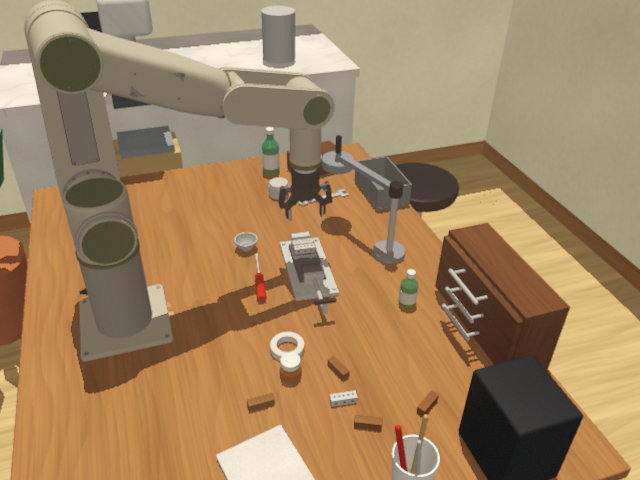

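Emit:
{"fn": "drive_tool", "kwargs": {"deltas": [[0,0,0.0006,0.0257,0.006,0,0],[0,0,0.0012,0.0514,0.006,0,0],[0,0,0.0017,0.0771,0.006,0,0],[0,0,0.0023,0.1028,0.006,0,0],[0,0,0.0029,0.1285,0.006,0,0],[0,0,0.0035,0.1542,0.006,0,0],[0,0,0.0041,0.1799,0.006,0,0],[0,0,0.0046,0.2056,0.006,0,0],[0,0,0.0052,0.2313,0.006,0,0],[0,0,0.0058,0.257,0.006,0,0]]}}

```text
time: 30.97
tool_pos: [498.6, -140.8, 120.2]
tcp_rot: [-105.5, 89.9, 158.0]
ft_force: [-0.7, 0.1, 0.6]
finger_gap: 85.6
```

Emit:
{"fn": "drive_tool", "kwargs": {"deltas": [[0,0,-0.0023,0.0273,0.001,0,0],[0,0,-0.0046,0.0546,0.003,0,0],[0,0,-0.0069,0.0818,0.004,0,0],[0,0,-0.0092,0.1091,0.006,0,0],[0,0,-0.0115,0.1364,0.007,0,0],[0,0,-0.0137,0.1637,0.008,0,0],[0,0,-0.016,0.191,0.01,0,0],[0,0,-0.0183,0.2182,0.011,0,0],[0,0,-0.0206,0.2455,0.013,0,0],[0,0,-0.0229,0.2728,0.014,0,0]]}}

```text
time: 31.8
tool_pos: [445.2, -408.9, 119.8]
tcp_rot: [-130.8, 89.8, 131.9]
ft_force: [-0.4, -0.1, 0.6]
finger_gap: 85.6
```

Emit:
{"fn": "drive_tool", "kwargs": {"deltas": [[0,0.015,0,0,0,0,0],[0,0.03,0,0,0,0,0],[0,0.045,0,0,0,0,0],[0,0.062,0,0,0,0,0],[0,0.062,0,0,0,0,0],[0,0.062,0,0,0,0,0],[0,0.062,0,0,0,0,0],[0,0.062,0,0,0,0,0],[0,0.062,0,0,0,0,0],[0,0.062,0,0,0,0,0]]}}

```text
time: 32.63
tool_pos: [447.0, -409.0, 61.1]
tcp_rot: [49.3, 89.9, -47.9]
ft_force: [0.6, 0.7, 0.3]
finger_gap: 85.4
```

```bash
python3 - <<'E'
from h import *
p,R=getcmd();setcmd(p+[0,0,59],R);chk();setcmd(p,R)
w=snapshot("wrist");cv2.imwrite("pics/w17.png",w["frame"])
print(proj(w,(446.5,-408.5,20)))
E
```

```text
t 32.63 p [ 447.  -409.    61.1] err [ 0.5 -0.5  1.1] roterr [-0.   -0.07  0.08] F [0.6 0.7 0.3] gap 85.4 q [-47.  16.  94.  -0.  70. -40.]
[318.47771051 277.5123873 ]
```

View pics/w17.png

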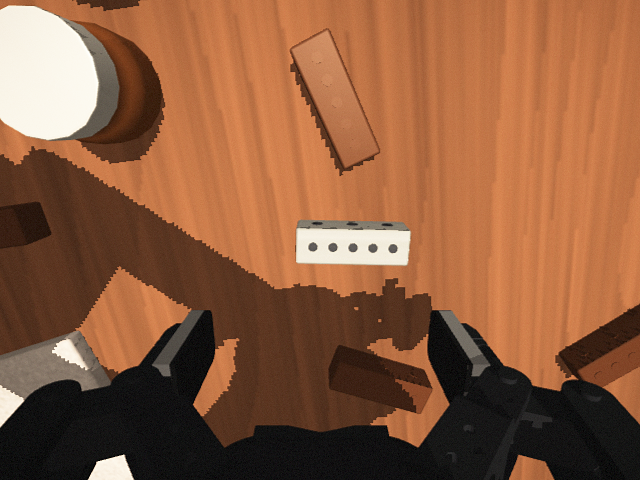

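```bash
python3 - <<'E'
from h import *
w=snapshot("wrist");crop(w,"c14.png",280,200,430,290,5)
a,b=plane(w,(312.5,247),20),plane(w,(393,248.5),20);print(a,b,(a+b)/2,np.degrees(np.arctan2(*(b-a)[1::-1])))
E
```

```text
[ 445.52455492 -390.72461365   20.        ] [ 487.47198921 -396.99719944   20.        ] [ 466.49827206 -393.86090654   20.        ] -8.504675774294801
```

View pics/c14.png

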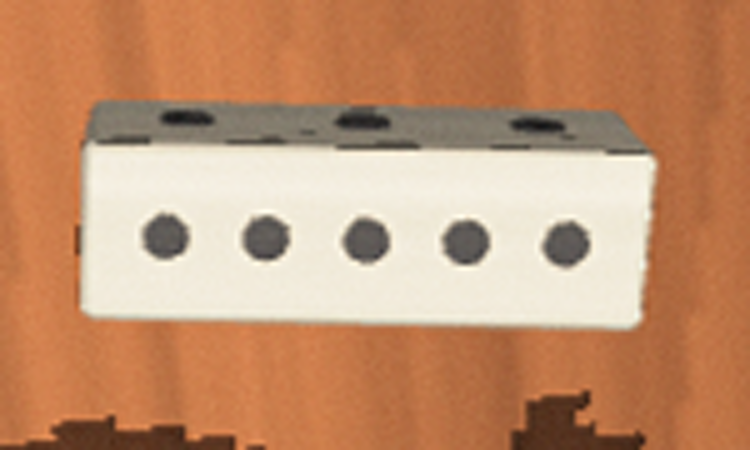

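```bash
python3 - <<'E'
from h import *
p,R=getcmd();setcmd(p+[0,0,59],R)
plan([((466.5,-393.9,60),-8.4)]);plan([((466.5,-393.9,1),-8.4)])
E
```

```text
[0.0, 0.018, -0.017] [0.02, 0.0, 0.0]
[0.059, 0.0, 0.0] [0.0, 0.0, 0.0]
```

Emit:
{"fn": "drive_tool", "kwargs": {"deltas": [[0,0,0.009,-0.0085,0.01,0,0],[0,0,0.018,-0.017,0.02,0,0],[0,0,0.018,-0.017,0.02,0,0],[0,0,0.018,-0.017,0.02,0,0],[0,0,0.018,-0.017,0.02,0,0],[0,0,0.018,-0.017,0.02,0,0],[0,0,0.018,-0.017,0.02,0,0],[0,0,0.018,-0.017,0.02,0,0],[0,0,0.018,-0.017,0.02,0,0],[0,0,0.018,-0.017,0.02,0,0]]}}

```text
time: 33.57
tool_pos: [466.2, -394.0, 60.0]
tcp_rot: [-109.0, 90.0, 152.5]
ft_force: [-0.5, 0.2, 1.0]
finger_gap: 85.1
```

```bash
python3 - <<'E'
from h import *
print(sense()["tool_pos"])
w=snapshot("wrist");cv2.imwrite("pics/w18.png",w["frame"])
E
```

```text
[ 466.2476531  -393.98278429   59.99397259]
```

View pics/w18.png

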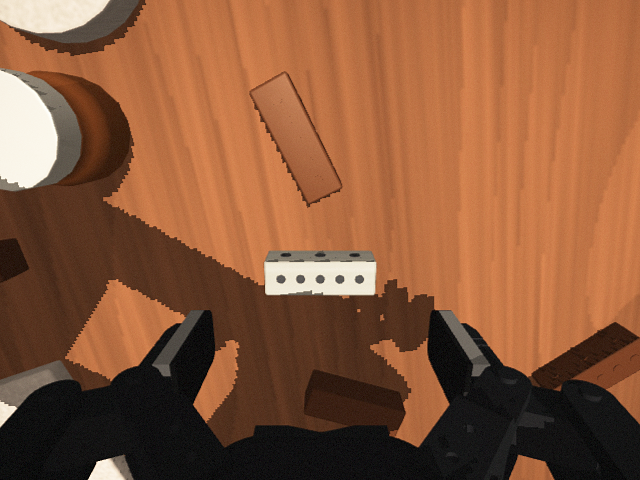

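Block now sits centred between the fingers at (320,279). Descend and grip.

Emit:
{"fn": "drive_tool", "kwargs": {"deltas": [[0,0.015,0,0,0,0,0],[0,0.03,0,0,0,0,0],[0,0.045,0,0,0,0,0],[0,0.055,0,0,0,0,0],[0,0.059,0,0,0,0,0],[0,0.059,0,0,0,0,0],[0,0.059,0,0,0,0,0],[60,0.059,0,0,0,0,0],[90,0.059,0,0,0,0,0],[160,0.059,0,0,0,0,0]]}}

```text
time: 34.45
tool_pos: [467.3, -394.7, 2.7]
tcp_rot: [52.4, 89.9, -46.1]
ft_force: [0.3, -1.2, -0.1]
finger_gap: 58.7
```

Emit:
{"fn": "drive_tool", "kwargs": {"deltas": [[160,0,0,0,0,0,0],[160,0,0,0,0,0,0],[160,0,0,0,0,0,0],[160,0,0,0,0,0,0],[160,0,0,0,0,0,0],[160,-0.01,0,0,0,0,0],[160,-0.02,0,0,0,0,0],[160,-0.03,0,0,0,0,0],[160,-0.045,0,0,0,0,0],[160,-0.06,0,0,0,0,0]]}}

```text
time: 35.28
tool_pos: [466.3, -393.7, 62.3]
tcp_rot: [-122.5, 90.0, 139.1]
ft_force: [0.1, -0.2, -0.6]
finger_gap: 58.6
```

```bash
python3 - <<'E'
from h import *
p,R=getcmd();setcmd(p+[0,0,60],R);chk()
w=snapshot("wrist");cv2.imwrite("pics/w19.png",w["frame"])
t=J(0,38,0)[:2]
plan([((466.5,-393.9,130),-8.4),((480,-260,130),-8)])
plan([((505,-10,130),-7)])
plan([((*t,130),-6.1)])
plan([((*t,60),-6.1)]);plan([((*t,22),-6.1)])
E
```

```text
t 35.28 p [ 466.3 -393.7   62.3] err [-0.2  0.1  1.3] roterr [ 0.  0. -0.] F [ 0.1 -0.2 -0.6] gap 58.6 q [-45.  17.  93.  -0.  70. -37.]
[-0.069, 0.0, 0.0] [0.0, 0.0, 0.0]
[-0.069, -0.0062, -0.1344] [-0.007, 0.0, 0.0]
[0.0, -0.0101, -0.2511] [-0.018, 0.0, 0.0]
[0.0, 0.0015, -0.1022] [-0.016, 0.0, 0.0]
[0.07, 0.0, 0.0] [0.0, 0.0, 0.0]
[0.038, 0.0, 0.0] [0.0, 0.0, 0.0]
```

View pics/w19.png

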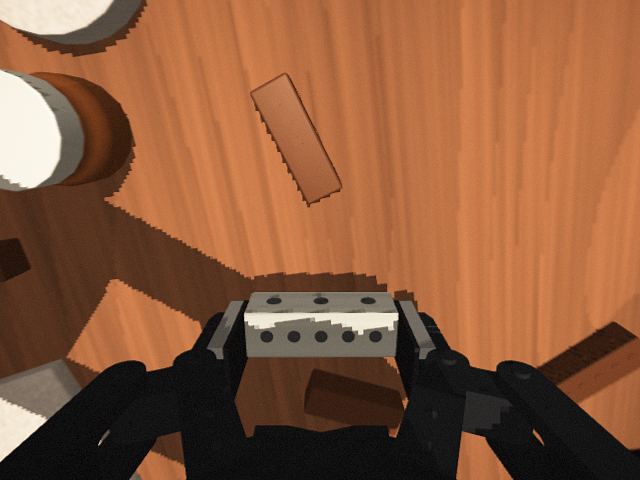

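Emit:
{"fn": "drive_tool", "kwargs": {"deltas": [[160,-0.02,0,0,0,0,0],[160,-0.04,0,0,0,0,0],[160,-0.06,0,0,0,0,0],[160,-0.069,-0.0009,-0.0192,-0.001,0,0],[160,-0.069,-0.0018,-0.0384,-0.002,0,0],[160,-0.069,-0.0027,-0.0576,-0.003,0,0],[160,-0.069,-0.0035,-0.0768,-0.004,0,0],[160,-0.069,-0.0044,-0.096,-0.005,0,0],[160,-0.069,-0.0053,-0.1152,-0.006,0,0],[160,-0.069,-0.0062,-0.1344,-0.007,0,0]]}}

```text
time: 36.17
tool_pos: [480.1, -259.1, 130.5]
tcp_rot: [68.1, 90.0, -29.9]
ft_force: [-0.5, 1.3, -0.8]
finger_gap: 59.0
```

Emit:
{"fn": "drive_tool", "kwargs": {"deltas": [[160,0,-0.001,-0.0251,-0.002,0,0],[160,0,-0.002,-0.0502,-0.004,0,0],[160,0,-0.003,-0.0753,-0.005,0,0],[160,0,-0.004,-0.1004,-0.007,0,0],[160,0,-0.005,-0.1256,-0.009,0,0],[160,0,-0.0061,-0.1507,-0.011,0,0],[160,0,-0.0071,-0.1758,-0.013,0,0],[160,0,-0.0081,-0.2009,-0.014,0,0],[160,0,-0.0091,-0.226,-0.016,0,0],[160,0,-0.0101,-0.2511,-0.018,0,0]]}}

```text
time: 37.0
tool_pos: [505.1, -8.7, 130.6]
tcp_rot: [90.8, 89.9, -6.2]
ft_force: [0.5, -0.6, -1.5]
finger_gap: 58.7
```

Emit:
{"fn": "drive_tool", "kwargs": {"deltas": [[160,0,0.0003,-0.017,-0.003,0,0],[160,0,0.0005,-0.034,-0.005,0,0],[160,0,0.0008,-0.0511,-0.008,0,0],[160,0,0.001,-0.0681,-0.011,0,0],[160,0,0.0013,-0.0852,-0.013,0,0],[160,0,0.0015,-0.1022,-0.016,0,0],[160,0,0.0015,-0.1022,-0.016,0,0],[160,0,0.0015,-0.1022,-0.016,0,0],[160,0,0.0015,-0.1022,-0.016,0,0],[160,0,0.0015,-0.1022,-0.016,0,0]]}}

```text
time: 37.83
tool_pos: [518.9, 90.6, 130.1]
tcp_rot: [21.1, 90.0, -75.0]
ft_force: [-0.1, -0.2, -1.2]
finger_gap: 58.8
```

Emit:
{"fn": "drive_tool", "kwargs": {"deltas": [[160,0.01,0,0,0,0,0],[160,0.02,0,0,0,0,0],[160,0.03,0,0,0,0,0],[160,0.04,0,0,0,0,0],[160,0.05,0,0,0,0,0],[160,0.06,0,0,0,0,0],[160,0.07,0,0,0,0,0],[160,0.07,0,0,0,0,0],[160,0.07,0,0,0,0,0],[160,0.07,0,0,0,0,0]]}}

```text
time: 38.67
tool_pos: [519.2, 91.4, 60.3]
tcp_rot: [102.1, 90.0, 6.0]
ft_force: [0.4, 0.0, -1.1]
finger_gap: 58.5
```

```bash
python3 - <<'E'
from h import *
p,R=getcmd();setcmd(p+[0,0,38],R);chk();setcmd(p,R)
w=snapshot("wrist");cv2.imwrite("pics/w20.png",w["frame"])
E
```

```text
t 38.67 p [519.2  91.4  60.3] err [0.2 0.1 0.3] roterr [0.   0.   0.02] F [ 0.4  0.  -1.1] gap 58.5 q [  4.   5. 107.   0.  68.  10.]
```

View pics/w20.png

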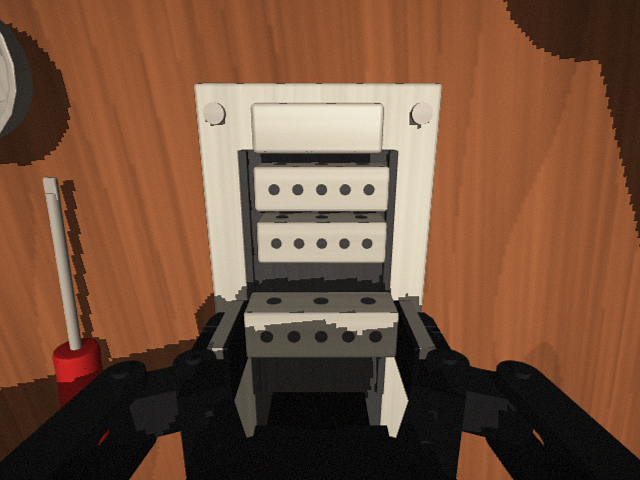

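Emit:
{"fn": "drive_tool", "kwargs": {"deltas": [[160,0.01,0,0,0,0,0],[160,0.018,0,0,0,0,0],[160,0.025,0,0,0,0,0],[160,0.03,0,0,0,0,0],[160,0.034,0,0,0,0,0],[160,0.036,0,0,0,0,0],[160,0.037,0,0,0,0,0],[160,0.038,0,0,0,0,0],[160,0.038,0,0,0,0,0],[160,0.038,0,0,0,0,0]]}}

```text
time: 39.55
tool_pos: [519.3, 91.4, 22.5]
tcp_rot: [101.7, 90.0, 5.6]
ft_force: [-2.3, 0.0, 2.3]
finger_gap: 58.6
```

Emit:
{"fn": "drive_tool", "kwargs": {"deltas": [[160,0.0005,0,0,0,0,0],[160,0.001,0,0,0,0,0],[60,0.001,0,0,0,0,0],[30,0.001,0,0,0,0,0],[0,0.001,0,0,0,0,0],[0,0.001,0,0,0,0,0],[0,-0.02,0,0,0,0,0],[0,-0.05,0,0,0,0,0],[0,-0.08,0,0,0,0,0],[0,-0.1,0,0,0,0,0]]}}

```text
time: 40.38
tool_pos: [519.8, 91.4, 124.7]
tcp_rot: [100.4, 89.9, 4.3]
ft_force: [0.9, -0.9, 1.0]
finger_gap: 85.4
```

```bash
python3 - <<'E'
from h import *
import pickle
p,R=getcmd();setcmd(p+[0,0,100],R);chk()
S={n:snapshot(n) for n in ["scene","side","wrist"]};pickle.dump(S,open("S7.pkl","wb"))
w=S["wrist"];cv2.imwrite("pics/w21.png",w["frame"])
cv2.imwrite("pics/s21.png",S["side"]["frame"]);cv2.imwrite("pics/sc21.png",S["scene"]["frame"])
E
```

```text
t 40.38 p [519.8  91.4 124.7] err [0.9 0.1 2.7] roterr [0.   0.02 0.14] F [ 0.9 -0.9  1. ] gap 85.4 q [  4.   1. 104.  -0.  75.  10.]
```

View pics/w21.png

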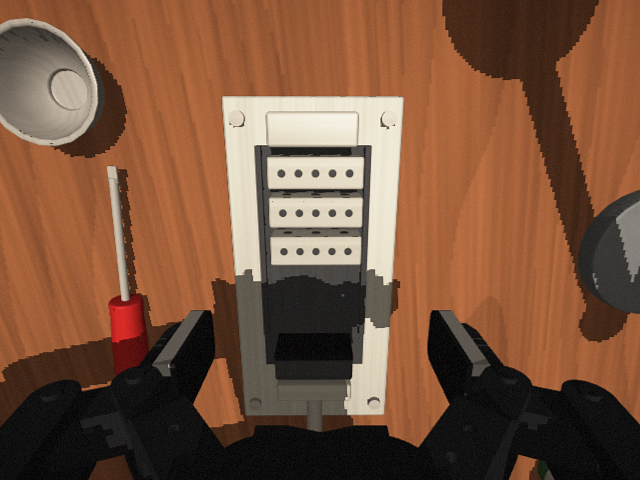

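View pics/s21.png

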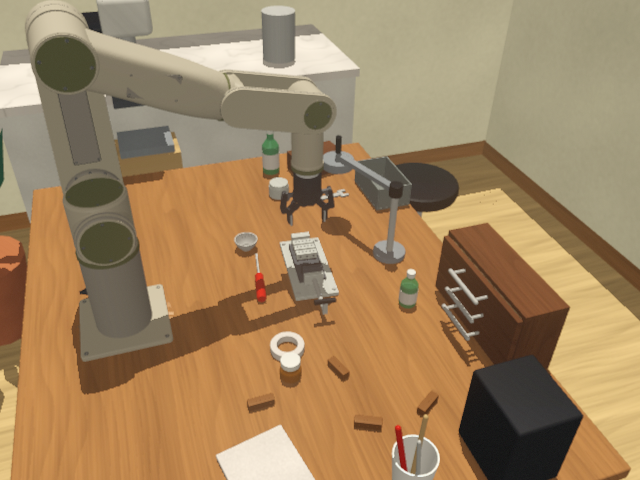

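View pics/sc21.png

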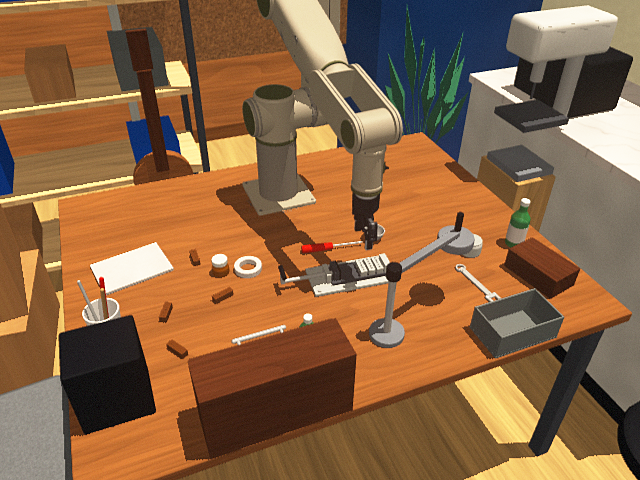

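```bash
python3 - <<'E'
from h import *
t=J(0,-203,0)[:2]
plan([((505,-40,130),40)]);plan([((*t,130),83.9)]);plan([((*t,45),83.9)])
E
```

```text
[-0.008, 0.0, 0.132] [-0.804, 0.0, 0.0]
[0.0, -0.0786, 0.0755] [-0.766, 0.0, 0.0]
[0.085, 0.0, 0.0] [0.0, 0.0, 0.0]
```

Emit:
{"fn": "drive_tool", "kwargs": {"deltas": [[0,-0.008,0,0.0132,-0.08,0,0],[0,-0.008,0,0.0264,-0.16,0,0],[50,-0.008,0,0.0396,-0.24,0,0],[100,-0.008,0,0.0528,-0.32,0,0],[147,-0.008,0,0.066,-0.4,0,0],[147,-0.008,0,0.0792,-0.48,0,0],[147,-0.008,0,0.0924,-0.56,0,0],[147,-0.008,0,0.1056,-0.64,0,0],[147,-0.008,0,0.1188,-0.72,0,0],[147,-0.008,0,0.132,-0.804,0,0]]}}

```text
time: 41.37
tool_pos: [503.8, -40.4, 128.1]
tcp_rot: [-141.3, 89.8, 168.9]
ft_force: [-0.2, -0.1, -0.7]
finger_gap: 36.0
```

Emit:
{"fn": "drive_tool", "kwargs": {"deltas": [[147,0,-0.0087,0.0084,-0.085,0,0],[147,0,-0.0175,0.0168,-0.17,0,0],[147,0,-0.0262,0.0252,-0.255,0,0],[147,0,-0.0349,0.0336,-0.34,0,0],[147,0,-0.0437,0.042,-0.425,0,0],[147,0,-0.0524,0.0503,-0.51,0,0],[147,0,-0.0611,0.0587,-0.595,0,0],[147,0,-0.0699,0.0671,-0.68,0,0],[147,0,-0.0786,0.0755,-0.766,0,0],[147,0,-0.0786,0.0755,-0.766,0,0]]}}

```text
time: 42.2
tool_pos: [492.1, -149.6, 128.3]
tcp_rot: [-178.7, 89.9, 175.3]
ft_force: [0.2, -0.7, -0.1]
finger_gap: 35.7
```

```bash
python3 - <<'E'
from h import *
p,R=getcmd();setcmd(p+[0,0,85],R);chk();setcmd(p,R)
w=snapshot("wrist");cv2.imwrite("pics/w22.png",w["frame"])
E
```

```text
t 42.2 p [ 492.1 -149.6  128.3] err [-1.2 -1.3 -1.7] roterr [-0.16  0.14 -0.  ] F [ 0.2 -0.7 -0.1] gap 35.7 q [ -23.   -1.  105.   -0.   76. -107.]
```

View pics/w22.png

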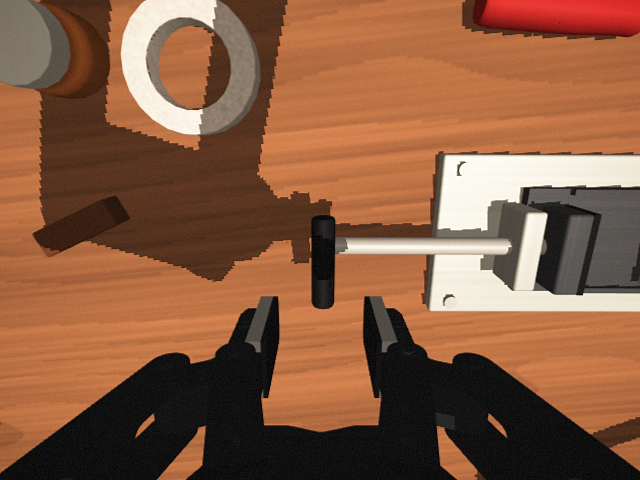

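Emit:
{"fn": "drive_tool", "kwargs": {"deltas": [[147,0.02,0,0,0,0,0],[147,0.04,0,0,0,0,0],[147,0.06,0,0,0,0,0],[147,0.075,0,0,0,0,0],[147,0.085,0,0,0,0,0],[147,0.085,0,0,0,0,0],[255,0.085,0,0,0,0,0],[255,0.085,0,0,0,0,0],[255,0.085,0,0,0,0,0],[255,0.085,0,0,0,0,0]], "squeeze": 50}}

```text
time: 43.08
tool_pos: [493.8, -148.8, 45.9]
tcp_rot: [-33.2, 89.9, -39.3]
ft_force: [-0.9, -3.0, -0.8]
finger_gap: 12.2
```

Emit:
{"fn": "drive_tool", "kwargs": {"deltas": [[255,0,0.005,0,0,0,0],[255,0,0.01,0,0,0,0],[255,0,0.015,0,0,0,0],[255,0,0.02,0,0,0,0],[255,0,0.025,0,0,0,0],[255,0,0.03,0,0,0,0],[255,0,0.034,0,0,0,0],[255,0,0.038,0,0,0,0],[255,0,0.042,0,0,0,0],[255,0,0.046,0,0,0,0]]}}

```text
time: 43.92
tool_pos: [498.9, -101.1, 45.8]
tcp_rot: [48.5, 89.9, 42.4]
ft_force: [-1.4, 2.0, 6.9]
finger_gap: 12.1
```

Emit:
{"fn": "drive_tool", "kwargs": {"deltas": [[255,0,0.003,0,0,0,0],[255,0,0.006,0,0,0,0],[255,0,0.009,0,0,0,0],[255,0,0.012,0,0,0,0],[255,0,0.015,0,0,0,0],[255,0,0.018,0,0,0,0],[255,0,0.021,0,0,0,0],[255,0,0.024,0,0,0,0],[255,0,0.027,0,0,0,0],[255,0,0.028,0,0,0,0]]}}

```text
time: 44.75
tool_pos: [501.9, -72.5, 45.8]
tcp_rot: [63.8, 89.9, 57.7]
ft_force: [-0.6, 5.7, 6.6]
finger_gap: 12.3
```

```bash
python3 - <<'E'
from h import *
p,R=getcmd();setcmd(p+R@[0,74,0],R);chk()
w=snapshot("wrist");cv2.imwrite("pics/w23.png",w["frame"])
crop(snapshot("side"),"c15.png",260,220,360,310,8)
E
```

```text
t 44.75 p [501.9 -72.5  45.8] err [0.7 2.2 0.8] roterr [-0.04 -0.07  0.13] F [-0.6  5.7  6.6] gap 12.3 q [-14.   3. 110.   0.  67. -98.]
```

View pics/w23.png

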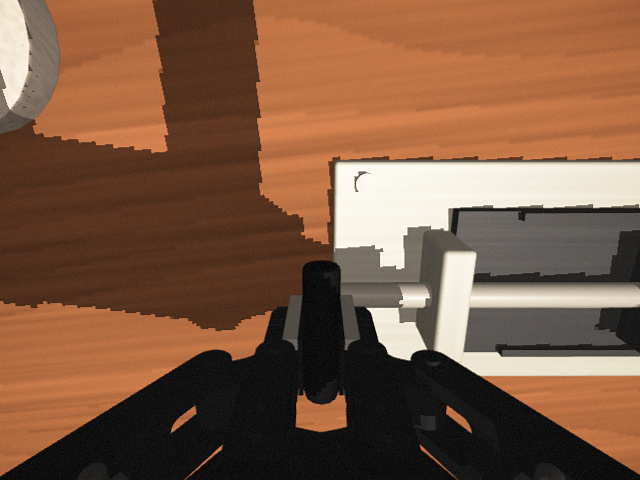

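View pics/c15.png

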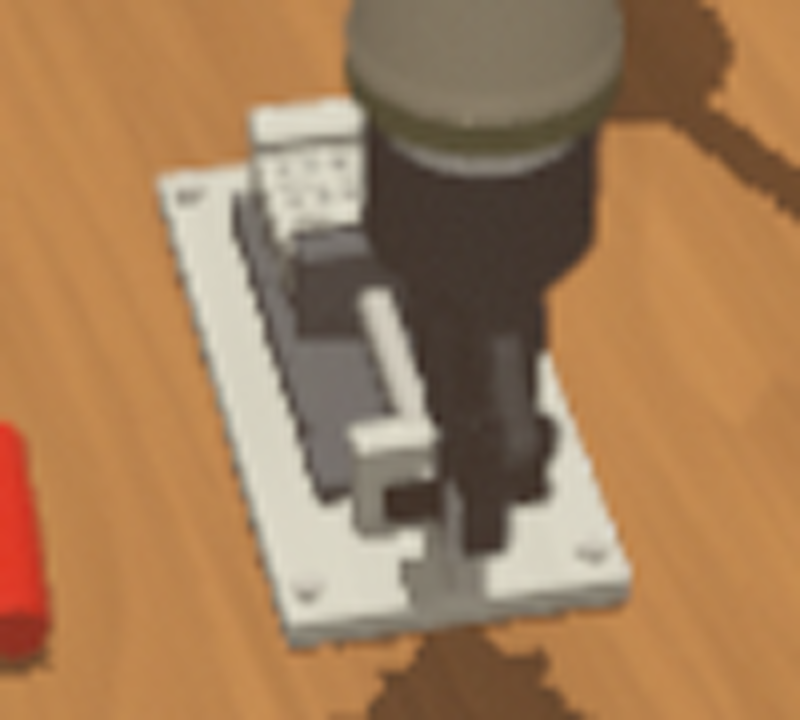

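Emit:
{"fn": "drive_tool", "kwargs": {"deltas": [[200,0,0,0,0,0,0],[170,0,0,0,0,0,0],[150,0,0,0,0,0,0],[147,0,0,0,0,0,0],[147,0,0,0,0,0,0],[147,-0.02,0,0,0,0,0],[147,-0.05,0,0,0,0,0],[147,-0.08,0,0,0,0,0],[147,-0.11,0,0,0,0,0],[147,-0.13,0,0,0,0,0]]}}

```text
time: 45.68
tool_pos: [502.1, -75.1, 178.2]
tcp_rot: [-8.7, 89.8, -14.9]
ft_force: [0.5, -0.3, 0.5]
finger_gap: 36.0
```

```bash
python3 - <<'E'
from h import *
p,R=getcmd();setcmd(p+[0,0,130],R);chk()
# to view pose over the jig
plan([((480,60,290),83.9)])
E
```

```text
t 45.68 p [502.1 -75.1 178.2] err [ 0.9 -0.3  3.2] roterr [ 0.02 -0.18 -0.03] F [ 0.5 -0.3  0.5] gap 36.0 q [-14.  -5. 104.  -0.  81. -98.]
[-0.115, 0.1317, -0.0354] [0.0, 0.0, 0.0]
```

Emit:
{"fn": "drive_tool", "kwargs": {"deltas": [[165,-0.023,0.0263,-0.0071,0,0,0],[165,-0.046,0.0527,-0.0142,0,0,0],[165,-0.069,0.079,-0.0212,0,0,0],[165,-0.092,0.1054,-0.0283,0,0,0],[165,-0.115,0.1317,-0.0354,0,0,0],[165,-0.115,0.1317,-0.0354,0,0,0],[165,-0.115,0.1317,-0.0354,0,0,0],[165,-0.115,0.1317,-0.0354,0,0,0],[165,-0.115,0.1317,-0.0354,0,0,0],[165,-0.115,0.1317,-0.0354,0,0,0]]}}

```text
time: 46.52
tool_pos: [479.5, 59.0, 288.4]
tcp_rot: [-167.6, 89.8, -173.8]
ft_force: [0.3, 1.5, -0.2]
finger_gap: 29.9
```

```bash
python3 - <<'E'
from h import *
import pickle
chk()
S={n:snapshot(n) for n in ["scene","side","wrist"]};pickle.dump(S,open("S8.pkl","wb"))
w=S["wrist"];cv2.imwrite("pics/w24.png",w["frame"]);cv2.imwrite("pics/s24.png",S["side"]["frame"])
crop(w,"c16.png",190,150,450,310,3)
E
```

```text
t 46.52 p [479.5  59.  288.4] err [-0.5 -1.  -1.6] roterr [ 0.09  0.15 -0.03] F [ 0.3  1.5 -0.2] gap 29.9 q [  1. -12.  98.  -0.  94. -83.]
```

View pics/c16.png

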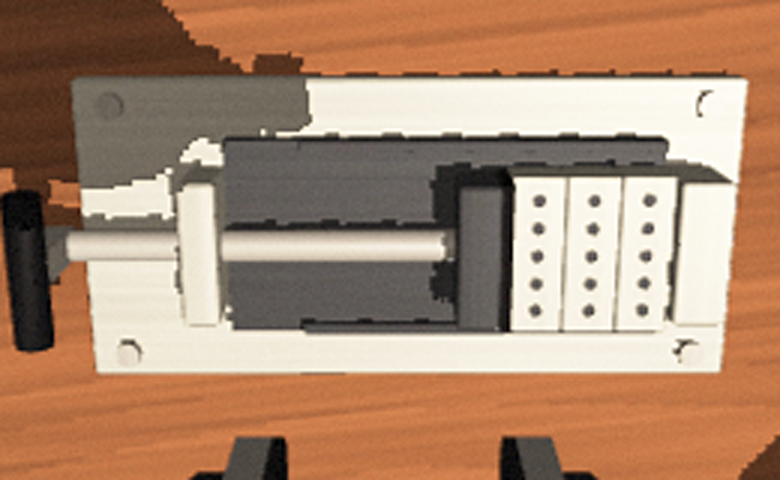

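View pics/s24.png

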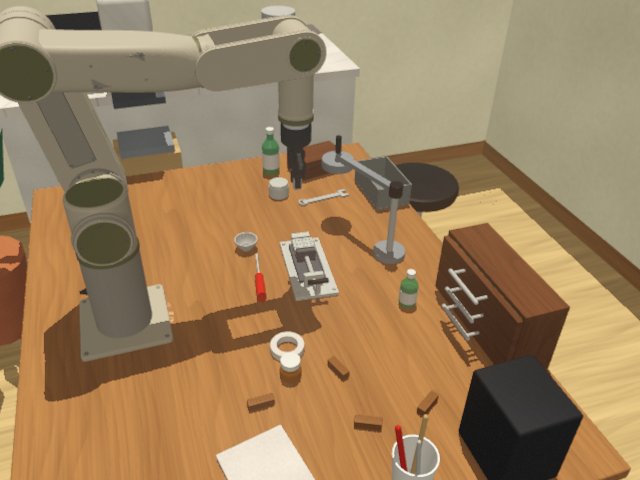

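```bash
python3 - <<'E'
from h import *
import pickle
S=pickle.load(open("S8.pkl","rb"))
a=cv2.resize(S["side"]["frame"][120:190,310:410],None,fx=6,fy=6,interpolation=cv2.INTER_CUBIC)
b=cv2.resize(S["scene"]["frame"][200:270,400:500],None,fx=6,fy=6,interpolation=cv2.INTER_CUBIC)
cv2.imwrite("pics/c17.png",np.vstack([a[:300],b[:300]]))
plan([((480,60,345),83.9),((684,290,345),19.6)])
E
```

```text
[-0.055, 0.0, 0.0] [0.0, 0.0, 0.0]
[-0.055, 0.2504, 0.1783] [1.122, 0.0, 0.0]
```

View pics/c17.png

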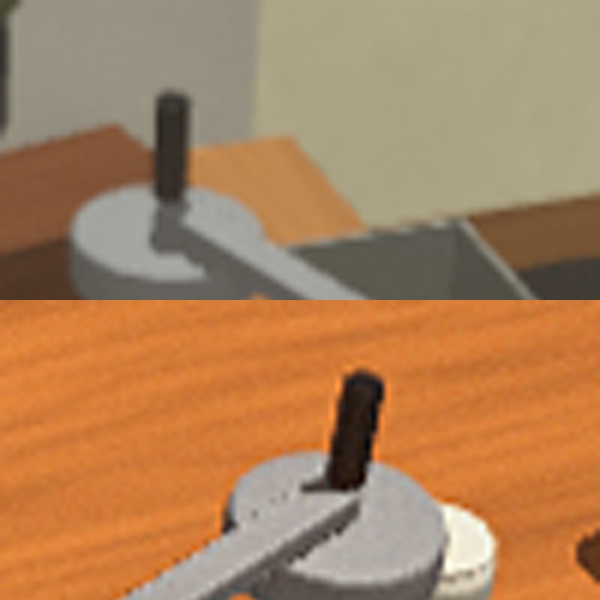

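```bash
python3 - <<'E'
from h import *
import pickle
S=pickle.load(open("S8.pkl","rb"))
print(tri([(S["side"],(338.8,136.2)),(S["scene"],(460.5,213))]))
k=tri([(S["side"],(338.8,136.2)),(S["scene"],(460.5,213))])[0][:2]
d=k-[767.3,54];print(np.linalg.norm(d),np.degrees(np.arctan2(d[1],d[0])))
E
```

```text
(array([684.36052852, 289.77352253, 287.54371387]), [1.77687164517701, 1.7768716451770146])
249.9362115769538 109.38064940054154
```

Emit:
{"fn": "drive_tool", "kwargs": {"deltas": [[165,-0.028,0.002,0,0.05,0,0],[165,-0.055,0.01,0.005,0.16,0,0],[140,-0.055,0.035,0.024,0.28,0,0],[105,-0.055,0.065,0.046,0.4,0,0],[105,-0.055,0.096,0.068,0.52,0,0],[105,-0.055,0.127,0.09,0.64,0,0],[105,-0.055,0.158,0.112,0.76,0,0],[105,-0.055,0.189,0.134,0.88,0,0],[105,-0.055,0.22,0.156,1.0,0,0],[105,-0.055,0.2504,0.1783,1.122,0,0]]}}

```text
time: 47.5
tool_pos: [685.0, 291.1, 344.1]
tcp_rot: [-89.4, 90.0, -160.2]
ft_force: [0.6, -0.4, 1.0]
finger_gap: 50.1
```

Emit:
{"fn": "drive_tool", "kwargs": {"deltas": [[105,0,0,0,0,0,0],[105,0,0,0,0,0,0],[105,0,0,0,0,0,0],[105,0,0,0,0,0,0],[105,0,0,0,0,0,0],[105,0,0,0,0,0,0],[105,0,0,0,0,0,0],[105,0,0,0,0,0,0],[105,0,0,0,0,0,0],[105,0,0,0,0,0,0]]}}

```text
time: 48.33
tool_pos: [683.8, 289.8, 345.3]
tcp_rot: [90.6, 90.0, 20.2]
ft_force: [-0.4, 0.6, -0.5]
finger_gap: 50.1
```

```bash
python3 - <<'E'
from h import *
chk()
w=snapshot("wrist");cv2.imwrite("pics/w25.png",w["frame"])
E
```

```text
t 48.33 p [683.8 289.8 345.3] err [-0.1 -0.1  0.3] roterr [0.01 0.   0.02] F [-0.4  0.6 -0.5] gap 50.1 q [ 19.  31.  45.   0. 104.  -1.]
```

View pics/w25.png

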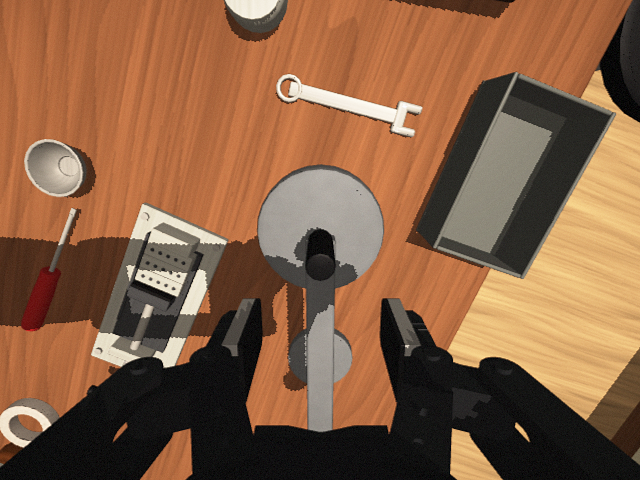

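```bash
python3 - <<'E'
from h import *
plan([((684.4,289.8,244),19.4)])
piv=np.array([767.3,54.]);r=250.
W=[]
for a in list(np.linspace(109.4,141.4,11)[1:])+[144.6,147.8,151,154.2,157.4,160.6,163.8,167,170.2,173.3]:
    W.append(((piv[0]+r*np.cos(np.radians(a)),piv[1]+r*np.sin(np.radians(a)),244),a-90))
plan(W[:10]); print(); plan(W[10:]); print(W[-1])
E
```

```text
[0.101, 0.0003, 0.0003] [0.004, 0.0, 0.0]
[0.0, -0.0141, 0.0003] [-0.056, 0.0, 0.0]
[0.0, -0.028, 0.0015] [-0.112, 0.0, 0.0]
[0.0, -0.0418, 0.0035] [-0.168, 0.0, 0.0]
[0.0, -0.0555, 0.0062] [-0.224, 0.0, 0.0]
[0.0, -0.069, 0.0097] [-0.28, 0.0, 0.0]
[0.0, -0.0823, 0.0139] [-0.336, 0.0, 0.0]
[0.0, -0.0954, 0.0188] [-0.392, 0.0, 0.0]
[0.0, -0.1081, 0.0245] [-0.447, 0.0, 0.0]
[0.0, -0.1205, 0.0309] [-0.503, 0.0, 0.0]
[0.0, -0.1326, 0.038] [-0.559, 0.0, 0.0]

[0.0, -0.0139, 0.0004] [-0.056, 0.0, 0.0]
[0.0, -0.0278, 0.0016] [-0.112, 0.0, 0.0]
[0.0, -0.0417, 0.0035] [-0.168, 0.0, 0.0]
[0.0, -0.0554, 0.0062] [-0.223, 0.0, 0.0]
[0.0, -0.0689, 0.0097] [-0.279, 0.0, 0.0]
[0.0, -0.0822, 0.0139] [-0.335, 0.0, 0.0]
[0.0, -0.0952, 0.0189] [-0.391, 0.0, 0.0]
[0.0, -0.108, 0.0246] [-0.447, 0.0, 0.0]
[0.0, -0.1204, 0.0309] [-0.503, 0.0, 0.0]
[0.0, -0.1321, 0.0378] [-0.557, 0.0, 0.0]
((np.float64(519.0073376153784), np.float64(83.16768427483328), 244), 83.30000000000001)
```

Emit:
{"fn": "drive_tool", "kwargs": {"deltas": [[105,0.025,0,0,0,0,0],[105,0.05,0,0,0,0,0],[105,0.075,0,0,0,0,0],[105,0.09,0,0,0,0,0],[105,0.101,0,0,0,0,0],[105,0.101,0,0,0,0,0],[165,0.101,0,0,0,0,0],[165,0.101,0,0,0,0,0],[165,0.101,0,0,0,0,0],[165,0.101,0,0,0,0,0]]}}

```text
time: 49.22
tool_pos: [684.7, 290.3, 246.0]
tcp_rot: [89.4, 89.8, 19.0]
ft_force: [0.5, 0.2, 0.5]
finger_gap: 30.1
```

Emit:
{"fn": "drive_tool", "kwargs": {"deltas": [[165,0,-0.0141,0.0003,-0.056,0,0],[165,0,-0.028,0.0015,-0.112,0,0],[165,0,-0.0418,0.0035,-0.168,0,0],[165,0,-0.0555,0.0062,-0.224,0,0],[165,0,-0.069,0.0097,-0.28,0,0],[165,0,-0.0823,0.0139,-0.336,0,0],[165,0,-0.0954,0.0188,-0.392,0,0],[165,0,-0.1081,0.0245,-0.447,0,0],[165,0,-0.1205,0.0309,-0.503,0,0],[165,0,-0.1326,0.038,-0.559,0,0]]}}

```text
time: 50.05
tool_pos: [571.7, 209.7, 245.2]
tcp_rot: [60.3, 89.9, 22.1]
ft_force: [0.3, 0.1, 0.1]
finger_gap: 30.2
```

Emit:
{"fn": "drive_tool", "kwargs": {"deltas": [[165,0,-0.0139,0.0004,-0.056,0,0],[165,0,-0.0278,0.0016,-0.112,0,0],[165,0,-0.0417,0.0035,-0.168,0,0],[165,0,-0.0554,0.0062,-0.223,0,0],[165,0,-0.0689,0.0097,-0.279,0,0],[165,0,-0.0822,0.0139,-0.335,0,0],[165,0,-0.0952,0.0189,-0.391,0,0],[165,0,-0.108,0.0246,-0.447,0,0],[165,0,-0.1204,0.0309,-0.503,0,0],[165,0,-0.1321,0.0378,-0.557,0,0]]}}

```text
time: 50.88
tool_pos: [519.6, 82.3, 245.2]
tcp_rot: [16.0, 89.9, 9.7]
ft_force: [0.6, 0.2, 0.4]
finger_gap: 30.3
```

Emit:
{"fn": "drive_tool", "kwargs": {"deltas": [[165,0,0,0,0,0,0],[165,0,0,0,0,0,0],[165,0,0,0,0,0,0],[165,0,0,0,0,0,0],[120,0,0,0,0,0,0],[105,0,0,0,0,0,0],[105,-0.02,0,0,0,0,0],[105,-0.05,0,0,0,0,0],[105,-0.08,0,0,0,0,0],[105,-0.101,0,0,0,0,0]]}}

```text
time: 51.72
tool_pos: [519.7, 83.1, 347.7]
tcp_rot: [11.4, 89.9, 5.0]
ft_force: [0.7, 0.6, -0.0]
finger_gap: 50.5
```

```bash
python3 - <<'E'
from h import *
import pickle
p,R=getcmd();setcmd(p+[0,0,101],R);chk()
S={n:snapshot(n) for n in ["scene","side","wrist"]};pickle.dump(S,open("S9.pkl","wb"))
cv2.imwrite("pics/w26.png",S["wrist"]["frame"]);cv2.imwrite("pics/s26.png",S["side"]["frame"]);cv2.imwrite("pics/sc26.png",S["scene"]["frame"])
E
```

```text
t 51.72 p [519.7  83.1 347.7] err [ 0.7 -0.1  2.7] roterr [-0.23 -0.12  0.02] F [ 0.7  0.6 -0. ] gap 50.5 q [  3.  -5.  86.   0.  99. -80.]
```

View pics/w26.png

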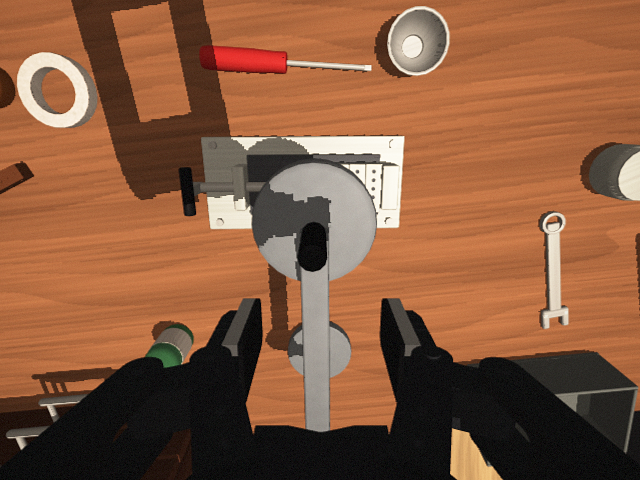

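View pics/s26.png

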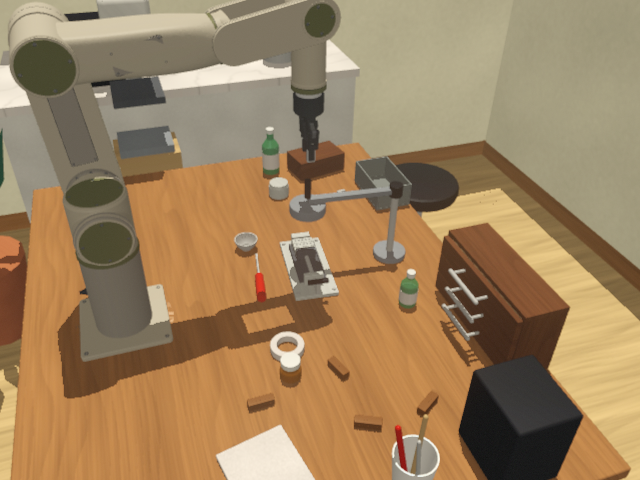

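```bash
python3 - <<'E'
from h import *
import pickle
S=pickle.load(open("S9.pkl","rb"));w=S["wrist"]
crop(w,"c18.png",190,130,420,290,3.4)
crop(S["side"],"c19.png",260,150,360,310,5)
k=plane(w,(312.3,260),288);print(k,J(0,36,20),np.linalg.norm(k[:2]-J(0,36,20)[:2]),plane(S["side"],(307.5,177.5),288))
E
```

```text
[520.07967091  79.13430094 288.        ] [518.72550657  89.29616599  20.        ] 10.25169558266932 [521.0249134   86.62451025 288.        ]
```

View pics/c18.png

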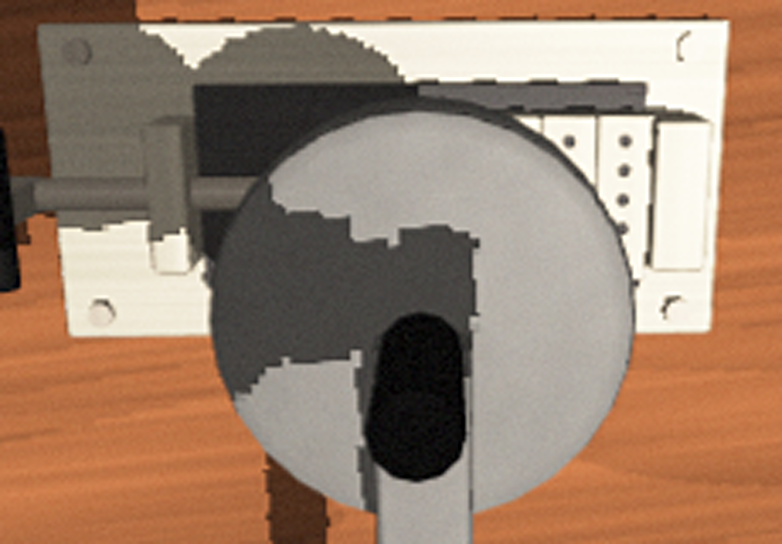

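View pics/c19.png

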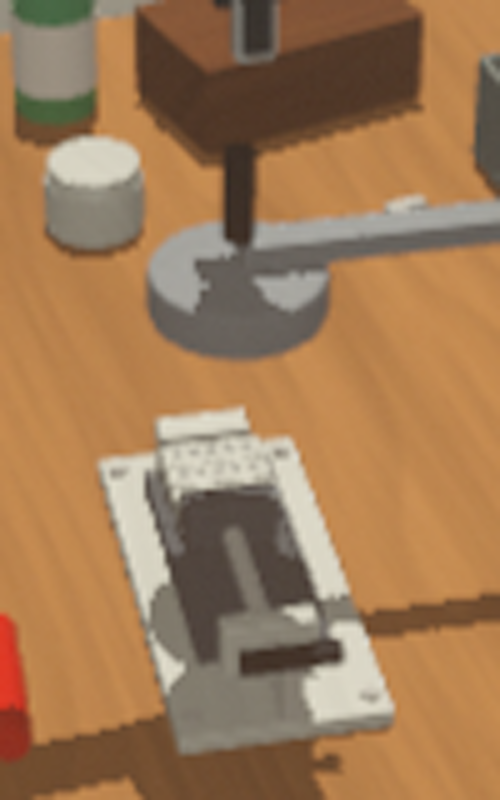

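Emit:
{"fn": "drive_tool", "kwargs": {"deltas": [[105,-0.01,0,0,0,0,0],[105,-0.02,0,0,0,0,0],[105,-0.03,0,0,0,0,0],[105,-0.03,0,0,0,0,0],[105,-0.03,0,0,0,0,0],[105,-0.03,0,0,0,0,0],[105,-0.03,0,0,0,0,0],[105,-0.03,0,0,0,0,0],[105,-0.03,0,0,0,0,0],[105,-0.03,0,0,0,0,0]]}}

```text
time: 52.7
tool_pos: [519.3, 82.7, 374.7]
tcp_rot: [-171.9, 90.0, -178.4]
ft_force: [-0.8, 0.0, 0.7]
finger_gap: 50.4
```

```bash
python3 - <<'E'
from bench import hand_in,sense
print(sense()["time"],sense()["tool_pos"]);print(hand_in())
E
```

```text
52.7 [519.29658737  82.66452559 374.68630192]
the job is handed in; nothing more can be done
None
```

I swung the lamp clear, pulled the jaw out to its stop, and laid all three aluminium blocks crosswise in the bed. I then guided the T-bar back in until the jaw clamped the row against the fence, swung the lamp back and handed in at about 53 s of the 210 s. No more tremolo blocks were visible in any view, and the four brown look-alikes were left alone. One block had been knocked about 25 mm aside before I reached it. I measured it again and picked it from its new place.

**Last checks:**
- **Row:** the wrist picture after clamping shows the three blocks flush and centred between jaw and fence. The T-bar position put the jaw about 12 mm out, and it should rest near 10 mm for three blocks. I did not measure the clamping force directly.
- **Lamp:** the head is about 10 mm from above the bed centre by the wrist camera. A single-view estimate from the side camera gives about 4 mm, so the two differ by about 7 mm, but both are well inside 40 mm.
- **Bystanders and arm:** no bystander looked moved in the pictures, and the gripper was clear above everything at hand-in.
- **Grip reading:** the gripper read about 12 mm on the 14 mm T-bar, which I did not explain. It held for both the pull and the push.

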